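Clear the bedside and aim the reading lamp

ROBOT

A 6-joint arm with a two-finger parallel gripper is mounted at the origin on the work surface. World frame = base frame: x ahead of the robot, y to its left, z up, the work surface at z = 0. Lengths are in mm, angles in rad, forces in N, time in s.
With the tool pointing down it reaches from about 300 to 775 mm from the base axis. Payload 14.6 kg.
Tool frame: the origin (TCP) lies midway between the tips of the shut fingers; the grasp point (between the pads) lies 19 mm behind it; z points along the fingers, y is the line along which they close (so a half turn about z gives the same grasp; the last joint's range is limited). The gripper opens to 94 mm and grips with 3 to 60 N. Pads are 16 mm wide; open, the fingers measure 119 mm over their backs; the gripper's body (75 mm by 177 mm) begins 78 mm behind the grasp point.
Start: joints at [-1.332, 0.3, 1.521, -0, 1.321, -0.067], TCP at [165.574, -524.475, 182.446] pointing down, gripper open.
Joint ranges: [-3.03, 3.03], [-0.79, 2.21], [0.23, 2.52], [-1.04, 4.18], [0, 3.07], [-2.55, 2.55]. Speed limits (rad/s): [2.22, 2.22, 2.57, 3.14, 3.14, 3.14].

INTERFACE

Orientations are given as [roll, pitch, yaw] about the fixed x, y, z axes, in that order (R = Rz(yaw) Ry(pitch) Rx(roll)).
In Python, from cell import * gives the robot as it stands. The module is installed in compiled form; this text tells all that it offers.
- The arm moves only by the tool servo_tool, never from a script. Its argument "motion" is a list of rows, each an object of numbers: "wx", "wy", "wz": the turn, a rotation vector about the tool's x, y, z in units of 2 rad (1.0 is 2 rad); "dx", "dy", "dz": the shift along the tool's x, y, z in units of 10 cm (1.0 is 10 cm); "fingers": the closure, from -1 (fully open) to 1 (shut). In form: [{"wx": .., "wy": .., "wz": .., "dx": .., "dy": .., "dz": .., "fingers": ..}, ...]. A call has 1 to 10 rows; each row is the pose to reach, as a shift and turn from the pose commanded when the call began, along the tool's axes at that moment; what a row does not reach only later rows make up. A row lasts 1/10 s, in which the tool goes at most 50 mm and 8.59 degrees, less where a joint would pass 70% of its speed; a pose out of reach is approached as far as the arm can. A call with a number of a shift or a turn outside -1 to 1 is refused whole. A call with a gripper value outside its range is refused whole. The fingers move at their own pace and stop on an object; "newtons" is the grip in N (left out, the last holds). Time passes only in rows, so rows that repeat a pose let the fingers close. It gives the time, the measured TCP pose, the force, the opening and the grip force at its end, in the units of the state.
- read_state(): the state, without advancing time (a new reading comes with each control period).
- camera(name): name is "side" or "top" or "wrist"; returns a dict with "image" (480x640x3 uint8, red, green, blue), "fx", "fy", "cx", "cy" (pixels), "k1" (the pictures are not rectified: a ray, as slopes to the right and down, at radius r is drawn at 1 + k1 r^2 times it, then the intrinsics apply), "R" (3x3) and "t" (3): a world point X has camera coordinates R X + t. Camera axes: x right, y down, z forward; pixel columns grow to the right and rows downward; lengths in mm; the calibration is good to about 2 mm. A picture is of the moment at which its call begins. There is no depth.
- sign_off(): hands the job in; it is judged then, once.
Trained networks look in a picture, given as the dict that the camera call returned (one of the last four; its "shot" number tells which), for a name from the list of things; names that differ only in an ending like _2 or _b are one class to them, and where a whole thing is asked for, a point or a joint stands for the part that bears it (a point fixed in the world has none). Each returns a list of dicts, best first, with "conf" (0 to 1); they miss things now and then, are a little off and sometimes report something else, mostly with a low value. They report only what shows in the picture. A call takes as long as a camera call. They do not tell look-alikes from the thing itself.
- spot_in(query, picture): "location" ([column, row] in pixels, amid what is visible of it).
- trace(query, picture): "pixels" (480x640 bool, what is visible of it) and "location" ([column, row] in pixels, amid what is visible of it).
The state is a dict: "clock": time; "joints": joint angles; "qd": joint speeds; "effort": joint torques, N m; "eef_pos": TCP position; "eef_rot": TCP orientation; "wrist_force": force on the tool from outside, world axes, zero at the start; "moment": the same for the moment, N m; "finger_gap": finger opening in mm; "finger_force": force on a finger pad.
Only numpy, scipy, OpenCV 4.12 (cv2) and the standard library are available. Lean on these libraries where they do the work, as an engineer would, in place of code of your own. Each camera call takes 0.05 s, during which the arm holds its last target. There are 200 camera calls.

TASK

Get the bedside ready for reading: put all the little cream pots that stand on and around the open book away in the round tin - tip its lid up on one edge first to free it, then lift it right off and clear of the tin - and put the lid back on, properly seated. Swivel and tilt the reading lamp so that its LED bar shines straight onto the middle of the open book, and leave the mug, the wide jar, glasses case and phone where they are.

Things in the scene. Friction and masses are not known exactly. Their poses are not given: they have to be found in the camera images.
- tin: round open aluminium tin, loose on the table, 0.7 kg: 184 mm outside diameter, 62 mm high, wall 4 mm (176 mm inside), floor 4 mm thick; origin at the centre of its underside, z up
- lid: the tin's loose wooden lid, 160 g, seated on the tin at the start: a disc 188 mm across, 6 mm thick, over a cork plug 170 mm across and 8 mm deep that sits inside the rim with 3 mm clearance all round. Origin at the centre of the plug's underside, z up; the disc spans z 8 to 14 mm. Seated, the origin is 54 mm above the tin's origin; tipped, it pivots on the edge of its disc on the rim
- lid_grip (a point): middle of the dark wooden bar grip that stands upright on the middle of the lid: 14 mm wide (lid x), 70 mm long (lid y), 28 mm high (lid z 14 to 42 mm); this point is at lid z 28 mm, axes as the lid's
- pot0: a squat cream pot, amber glass with a black screw cap: a plain cylinder 30 mm across and 42 mm high, about 60 g, standing upright; origin at the centre of its underside, z up through the cap. Two to four pots are present in any one run (the others are absent: None)
- pot1: a squat cream pot, amber glass with a black screw cap: a plain cylinder 30 mm across and 42 mm high, about 60 g, standing upright; origin at the centre of its underside, z up through the cap. Two to four pots are present in any one run (the others are absent: None)
- pot2: a squat cream pot, amber glass with a black screw cap: a plain cylinder 30 mm across and 42 mm high, about 60 g, standing upright; origin at the centre of its underside, z up through the cap. Two to four pots are present in any one run (the others are absent: None)
- pot3: a squat cream pot, amber glass with a black screw cap: a plain cylinder 30 mm across and 42 mm high, about 60 g, standing upright; origin at the centre of its underside, z up through the cap. Two to four pots are present in any one run (the others are absent: None)
- book: open book lying face up, fixed to the table, 176 mm (book x) by 247 mm (book y, across both pages) and 18 mm thick; origin at the centre of its underside
- book_mid (a point): middle of the open book, on the page surface at the fold, 18 mm above the book's origin: where the lamp is to shine
- lamp: fixed base of the reading lamp: a disc 150 mm across, 18 mm high; origin at the centre of its underside, on the swivel axis. A 16 mm round stem rises to the tilt hinge 240 mm above the table; from there a flat LED bar 36 mm wide and 14 mm thick runs out to its tip, 250 mm from the hinge. The bar can be pinched across its width from above, or pushed
- lamp_swivel (a joint): turn of stem and bar about the upright axis, rad, -1.0 to 2.6: at 0 the bar points along the base's -x, growing counter-clockwise seen from above; stays where it is left (friction 0.2 N m)
- lamp_tilt (a joint): tilt of the bar about its hinge, rad, -0.65 to 0.75: 0 is level, positive raises the tip above level; stays where it is left (friction 0.45 N m; the bar weighs 150 g)
- lamp_light (a point): centre of the white LED strip on the bar's underside, 160 mm out from the hinge and 8.5 mm below the bar's mid-plane; its x axis runs along the bar from tip to hinge, y across the bar, and the light shines straight out of the underside along its -z
- lamp_hinge (a point): tilt hinge, on the swivel axis at the top of the stem, 240 mm above the table, in the bar's mid-plane; axes as lamp_light's, the bar runs along -x
- lamp_tip (a point): free end of the bar, middle of its cross-section, 250 mm from the hinge; axes as lamp_light's
- mug: dark mug, 82 mm across, 88 mm high, handle to one side, standing on a closed paperback; origin at the centre of its underside; to be left alone
- balm: wide jar with a white cap, 72 mm across, 58 mm high, much larger than the pots; origin at the centre of its underside; to be left alone
- glasses_case: wooden glasses case, 56 mm (x) by 155 mm (y), 34 mm high; origin at the centre of its underside; to be left alone
- phone: phone lying flat, 150 mm (x) by 72 mm (y), 9 mm thick; origin at the centre of its underside; to be left alone
There are look-alikes about, which are no part of the job. What is shaped like the pot1 but blue is not meant. Leave any blue look-alike of the pot0 alone.

How it is judged:
By the outcome, as a careful person would: the job done as asked, in the order asked, and still so for the second after the job is handed in, with the robot touching nothing.
Of pot0, pot1, pot2, pot3 only 2 to 4 are there at a start; the rules pass over those that are not, and their reading is None.
At some moment in a run one of pot0, pot1, pot2, pot3 may be knocked a few centimetres aside while the robot is not near it.
It also fails if it takes over 210 s, if anything falls off the work surface, if the arm or the gripper's body presses on something with over 40 N, if the wrist force passes 120 N, or if a joint passes its speed limit or range.

## Working session

There is one attempt and no reset: what is moved stays moved. The work goes in short steps, Python scripts to look and compute and a tool call to move; the robot and the scene stay as the last step left them, time stands still between calls to the robot, and variables do not carry over. Pictures are saved under pics/ and viewed, at most 14 in all, crops included, and the job is handed in when it is done.

Besides the shell and the picture viewer there is one more tool, called as name(argument=value, ...) on one line, values as JSON. servo_tool: Moves the arm, as the interface text tells. Its arguments: {"type":"object","properties":{"motion":{"type":"array","items":{"type":"object","properties":{"wx":{"type":"number"},"wy":{"type":"number"},"wz":{"type":"number"},"dx":{"type":"number"},"dy":{"type":"number"},"dz":{"type":"number"},"fingers":{"type":"number"}}}},"newtons":{"type":"number"}},"required":["motion"]}

```bash
mkdir -p pics
cat > h.py <<'E'
from cell import *
import numpy as np, cv2
from scipy.spatial.transform import Rotation as Ro
def save(c,n,crop=None,scale=1):
    im=c["image"][:,:,::-1].copy()
    if crop: a,b,d,e=crop; im=im[b:e,a:d]
    if scale!=1: im=cv2.resize(im,None,fx=scale,fy=scale,interpolation=cv2.INTER_CUBIC)
    cv2.imwrite("pics/"+n+".png",im)
def ray(c,p):
    xd=(p[0]-c["cx"])/c["fx"]; yd=(p[1]-c["cy"])/c["fy"]
    x,y=xd,yd
    for _ in range(30):
        s=1+c["k1"]*(x*x+y*y); x,y=xd/s,yd/s
    R=np.array(c["R"]); o=-R.T@np.array(c["t"])
    d=R.T@np.array([x,y,1.]); return o,d/np.linalg.norm(d)
def proj(c,X):
    q=np.array(c["R"])@np.array(X,float)+np.array(c["t"]); x,y=q[:2]/q[2]; s=1+c["k1"]*(x*x+y*y)
    return np.array([c["cx"]+c["fx"]*x*s,c["cy"]+c["fy"]*y*s])
def atz(c,p,z):
    o,d=ray(c,p); return o+d*(z-o[2])/d[2]
def tri(*cp):
    A=np.zeros((3,3));b=np.zeros(3)
    for c,p in cp:
        o,d=ray(c,p);M=np.eye(3)-np.outer(d,d);A+=M;b+=M@o
    X=np.linalg.solve(A,b); return X,[np.linalg.norm(proj(c,X)-p) for c,p in cp]
E
python3 - <<'E'
from h import *
np.set_printoptions(precision=1,suppress=True)
s=read_state();print({k:np.round(v,3) for k,v in s.items()})
for n in ["top","side"]:
    c=camera(n); save(c,n+"0")
    print(n,c["fx"],c["k1"],-np.array(c["R"]).T@np.array(c["t"]))
    for q in ["tin","lid","lid_grip","pot0","book","lamp","lamp_light","lamp_tip","lamp_hinge","mug","balm","glasses_case","phone"]:
        print(q,[(np.round(d["location"]).tolist(),round(d["conf"],2)) for d in spot_in(q,c)])
E
```

```text
{'clock': np.float64(0.0), 'joints': array([-1.3,  0.3,  1.5,  0. ,  1.3, -0.1]), 'qd': array([-0.,  0., -0.,  0., -0., -0.]), 'effort': array([ -0. , -53.2, -35.3,   0.1,   0. ,  -0. ]), 'eef_pos': array([ 165.5, -524.2,  181.9]), 'eef_rot': array([-3.1, -0. ,  0.3]), 'wrist_force': array([0.2, 0. , 0. ]), 'moment': array([ 0., -0., -0.]), 'finger_force': np.float64(0.0), 'finger_gap': np.float64(94.145)}
top 621.8497736533707 0.003940323523926145 [ 348.2   15.3 1452.4]
tin [([434.0, 302.0], 0.79)]
lid [([476.0, 287.0], 0.78)]
lid_grip [([476.0, 289.0], 0.91), ([136.0, 256.0], 0.57), ([302.0, 137.0], 0.19)]
pot0 [([297.0, 246.0], 0.73), ([193.0, 351.0], 0.7), ([369.0, 221.0], 0.68), ([358.0, 187.0], 0.67), ([257.0, 246.0], 0.61), ([369.0, 273.0], 0.44)]
book []
lamp [([163.0, 230.0], 0.68)]
lamp_light [([134.0, 255.0], 0.75), ([476.0, 288.0], 0.46)]
lamp_tip [([137.0, 253.0], 0.92)]
lamp_hinge [([135.0, 252.0], 0.88), ([369.0, 222.0], 0.25)]
mug [([302.0, 137.0], 0.93), ([297.0, 246.0], 0.22)]
balm [([415.0, 163.0], 0.91)]
glasses_case [([162.0, 302.0], 0.64)]
phone [([242.0, 314.0], 0.71), ([415.0, 163.0], 0.48)]
side 570.4672281763345 -0.09620977231757248 [ 272.9 -917.2  903.4]
tin [([301.0, 470.0], 0.79)]
lid [([326.0, 428.0], 0.57)]
lid_grip [([328.0, 425.0], 0.58), ([464.0, 357.0], 0.44), ([341.0, 287.0], 0.24)]
pot0 [([323.0, 283.0], 0.77), ([320.0, 344.0], 0.77), ([378.0, 333.0], 0.69), ([406.0, 318.0], 0.63), ([210.0, 251.0], 0.6)]
book [([340.0, 286.0], 0.92)]
lamp [([314.0, 210.0], 0.75)]
lamp_light [([269.0, 160.0], 0.55)]
lamp_tip [([276.0, 161.0], 0.81)]
lamp_hinge [([271.0, 158.0], 0.89)]
mug [([427.0, 260.0], 0.82)]
balm [([464.0, 356.0], 0.62)]
glasses_case [([247.0, 228.0], 0.88)]
phone [([247.0, 276.0], 0.91)]
```

View pics/top0.png

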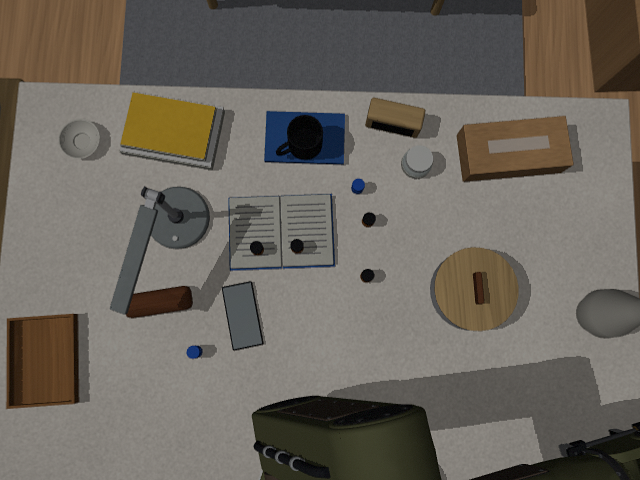

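View pics/side0.png

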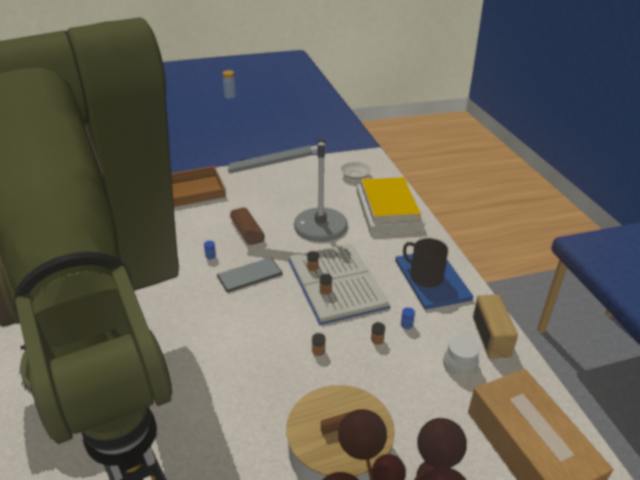

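Top view: the black-capped pots are at (257,247), (297,246), (369,219) and (367,275). The blue look-alikes at (358,186) and (194,351) are not part of the job. The side view agrees: amber pots at (313,261), (326,284), (378,333) and (319,344), blue ones at (408,318) and (210,250). I'll confirm this in a crop and measure positions.

Run:
```python
from h import *
np.set_printoptions(precision=1,suppress=True)
t=camera("top"); s=camera("side")
save(s,"pots",(190,220,430,360),3)
def blk(c,q):
    out=[]
    for d in trace(q,c):
        m=d["pixels"]; rgb=c["image"][m].astype(float).mean(0); out.append((np.array(d["location"]),d["conf"],rgb,m.sum()))
    return out
T=blk(t,"pot0");S=blk(s,"pot0")
for a in T: print("T",a[0],round(a[1],2),a[2],a[3],atz(t,a[0],30))
for a in S: print("S",a[0],round(a[1],2),a[2],a[3],atz(s,a[0],21))
for a in T:
    for b in S:
        X,e=tri((t,a[0]),(s,b[0]))
        if max(e)<4: print("pair",a[0],b[0],X,np.round(e,1))
for q in ["tin","lid","lid_grip","book","lamp","lamp_light","lamp_tip","lamp_hinge","phone","glasses_case","balm","mug"]:
    for c,n in((t,"T"),(s,"S")):
        r=trace(q,c)
        for d in r[:2]:
            if d["conf"]<.4: continue
            cn,_=cv2.findContours(d["pixels"].astype(np.uint8),cv2.RETR_EXTERNAL,cv2.CHAIN_APPROX_NONE); k=max(cn,key=cv2.contourArea)
            (cx,cy),sz,an=cv2.minAreaRect(k); print(q,n,np.round(d["location"],1),round(d["conf"],2),"rect",np.round((cx,cy),1),np.round(sz,1),round(an,1),cv2.boxPoints(cv2.minAreaRect(k)).round(0).tolist())
# floor coords refs
for p in [(230,196),(332,194),(334,266),(230,269)]: print("book corner",atz(t,p,18))
print("disc",atz(t,(476,289),68),"base lamp",atz(t,(178,217),18),"grip",atz(t,(481,288),96))
```

```text
T [256.2 246.5] 0.74 [17.3 15.3 14.8] 148 [550.1 146.3  30. ]
T [297.9 245.8] 0.65 [19.8 18.  17.3] 157 [554.4  50.1  30. ]
T [191.9 349.5] 0.6 [28.9 51.1 97.8] 179 [312.1 281.3  30. ]
T [369.6 220.5] 0.51 [24.4 21.2 19.2] 165 [ 618.4 -114.9   30. ]
T [356.4 186.1] 0.45 [23.6 47.  95.8] 172 [699.7 -82.8  30. ]
T [131.5 253.1] 0.25 [79.2 82.2 82.1] 2353 [526.9 432.8  30. ]
S [376.  331.3] 0.83 [88.1 76.6 65.2] 300 [ 624.6 -107.2   21. ]
S [406.4 316.8] 0.79 [ 69.9  84.8 126. ] 268 [705.2 -82.4  21. ]
S [339.2 284.7] 0.73 [143.2 142.  132.2] 4586 [592.2  60.7  21. ]
S [320.5 341.7] 0.69 [86.6 74.8 63. ] 286 [ 500.9 -106.    21. ]
S [312.1 260.3] 0.59 [85.  73.5 61.6] 243 [553.5 167.3  21. ]
S [326.7 280.4] 0.56 [79.9 68.  56. ] 236 [567.8  83.3  21. ]
pair [256.2 246.5] [320.5 341.7] [ 587.7  176.4 -286.3] [2.6 2.6]
pair [256.2 246.5] [312.1 260.3] [548.4 145.6  38.6] [0.2 0.2]
pair [297.9 245.8] [326.7 280.4] [554.5  49.   51.3] [1.4 1.4]
pair [369.6 220.5] [376.  331.3] [ 619.8 -115.2   29.7] [0.6 0.6]
pair [356.4 186.1] [406.4 316.8] [703.  -83.7  22.4] [0.6 0.7]
tin T [435.9 303.5]
[... 3115 characters left out ...]
.3 354.2] 0.66 rect [462.  355.9] [36.  41.4] 18.4 [[438.0, 370.0], [451.0, 330.0], [486.0, 342.0], [473.0, 381.0]]
balm S [311.6 260.4] 0.66 rect [312.5 261. ] [20. 11.] 90.0 [[307.0, 251.0], [318.0, 251.0], [318.0, 271.0], [307.0, 271.0]]
mug T [302.7 137.9] 0.7 rect [301.2 136.7] [43.1 44. ] 9.9 [[276.0, 155.0], [284.0, 111.0], [326.0, 119.0], [319.0, 162.0]]
mug S [427.  259.6] 0.55 rect [425. 262.] [48. 46.] 90.0 [[402.0, 238.0], [448.0, 238.0], [448.0, 286.0], [402.0, 286.0]]
book corner [670.4 214.1  18. ]
book corner [681.9 -26.4  18. ]
book corner [511.1 -34.8  18. ]
book corner [497.6 205.9  18. ]
disc [ 462.6 -350.2   68. ] base lamp [616.7 333.6  18. ] grip [ 462.8 -353.7   96. ]
```

View pics/pots.png

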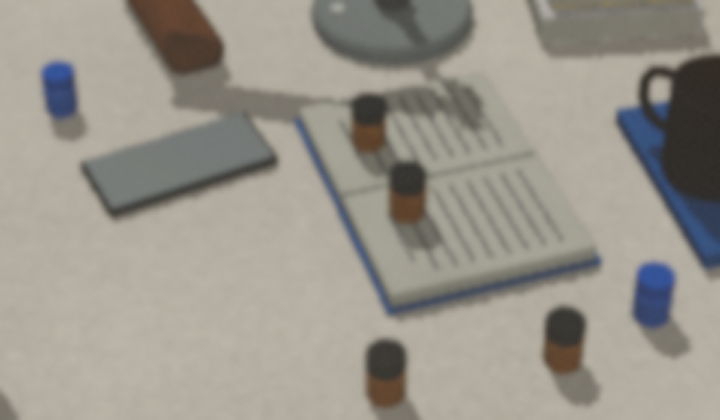

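The crop confirms it: four amber, black-capped pots, two on the book and two beside it towards the tin. The two cylinders that are blue all over are the look-alikes. Next I'll refine the grip, tin, lamp and book positions and add move-planning helpers.

```bash
cat >> h.py <<'E'
def plan(x,y,z,yaw=None,R=None,st=None):
    """shift (dm) and turn (units of 2 rad) in tool axes from measured pose to target"""
    st=st or read_state(); R0=Ro.from_euler("xyz",st["eef_rot"]); p=np.array(st["eef_pos"])
    if R is None:
        R=Ro.from_euler("xyz",[np.pi,0,yaw])
    s=R0.inv().apply(np.array([x,y,z])-p)/100; w=(R0.inv()*R).as_rotvec()/2
    print("shift",np.round(s,3),"turn",np.round(w,3)); return s,w
E
python3 - <<'E'
from h import *
np.set_printoptions(precision=2,suppress=True)
t=camera("top"); s=camera("side")
# grip segmentation in lid
L=trace("lid",t)[0]["pixels"].astype(np.uint8)
L=cv2.fillPoly(np.zeros_like(L),[cv2.convexHull(max(cv2.findContours(L,0,1)[0],key=len))],1).astype(bool)
im=t["image"].astype(float); v,u=np.nonzero(L&(im.sum(2)<0.62*np.median(im[L].sum(1))))
print("dark n",len(u)); 
cc=cv2.connectedComponentsWithStats((L&(im.sum(2)<0.62*np.median(im[L].sum(1)))).astype(np.uint8))
i=1+np.argmax(cc[2][1:,4]); v,u=np.nonzero(cc[1]==i)
P=np.array([atz(t,(a,b),90)[:2] for a,b in zip(u,v)]); m=P.mean(0); e=np.linalg.eigh(np.cov((P-m).T)); ax=e[1][:,1]
print("grip",m,"axis",ax,"len/wid",np.ptp(P@ax),np.ptp(P@e[1][:,0]),"angle",np.degrees(np.arctan2(*ax[::-1])))
k=cv2.fitEllipse(max(cv2.findContours(L.astype(np.uint8),0,1)[0],key=len)); print("lid ell",k,atz(t,k[0],68))
print("tip",tri((t,(117.5,312)),(s,(228,169))),"hinge",tri((t,(153,191)),(s,(321,146))))
from scipy.optimize import least_squares
mt=trace("lamp_tip",t)[0]["pixels"]; ms=trace("lamp_tip",s)[0]["pixels"]
# lamp base disc: gray region
ml=trace("lamp",t)[0]["pixels"]; ml2=cv2.morphologyEx(ml.astype(np.uint8),cv2.MORPH_OPEN,np.ones((31,31),np.uint8))
v,u=np.nonzero(ml2); (a,b),r=cv2.minEnclosingCircle(np.c_[u,v].astype(np.float32)); print("base",a,b,r,atz(t,(a,b),18),r*1434/621)
mb=trace("book",t)[0]["pixels"].astype(np.uint8); q=cv2.boxPoints(cv2.minAreaRect(max(cv2.findContours(mb,0,1)[0],key=len)))
C=np.array([atz(t,p,12) for p in q]); print(C, C.mean(0), np.linalg.norm(C-np.roll(C,1,0),axis=1))
mb=trace("book",s)[0]["pixels"].astype(np.uint8); h=cv2.convexHull(max(cv2.findContours(mb,0,1)[0],key=len)); a=cv2.approxPolyDP(h,5,True)[:,0]; print([ (p.tolist(),atz(s,p,18)) for p in a])
save(t,"lampcrop",(95,170,215,330),5)
E
```

```text
dark n 400
grip [ 463.67 -354.  ] axis [-1.  -0.1] len/wid 70.67201984212221 32.770806619415225 angle -174.3726186367897
lid ell ((475.9313049316406, 288.9510192871094), (82.09175872802734, 85.53792572021484), 130.23184204101562) [ 462.7  -350.05   68.  ]
tip (array([388.  , 410.66, 172.63]), [np.float64(0.46719493066698464), np.float64(0.3618555248804246)]) hinge (array([622.83, 335.82, 246.65]), [np.float64(1.0653525730490858), np.float64(0.8360045977691166)])
base 171.5 218.0 36.786643981933594 [613.87 348.65  18.  ] 84.94693634475487
[[672.05 223.76  12.  ]
 [689.74 -27.41  12.  ]
 [508.34 -38.78  12.  ]
 [491.29 207.64  12.  ]] [590.35  91.3   12.  ] [181.47 251.79 181.76 247.02]
[([349, 244], array([664.75, 213.01,  18.  ])), ([389, 307], array([680.41, -39.35,  18.  ])), ([319, 324], array([512.43, -51.2 ,  18.  ])), ([288, 260], array([496.33, 187.4 ,  18.  ]))]
```

View pics/lampcrop.png

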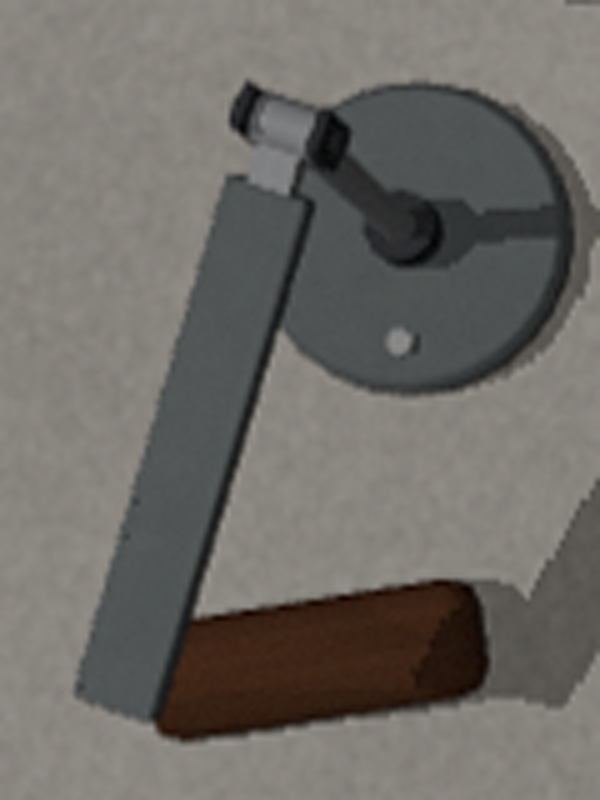

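The lamp hinge is at about (618,335,240), with the bar drooping at a tilt of about -0.27. It points to (388,411), and the tip height of 172 fits a 250 mm bar. Now I'll move above the lid grip and look with the wrist camera.

Run:
```python
from h import *
plan(430,-350,230,0.1)
t=camera("top")
print(atz(t,(152,194.4),240),atz(t,(180,217.4),18),atz(t,(118.4,311),173))
```

```text
shift [ 3.047 -0.868 -0.476] turn [-0.    -0.     0.103]
[619.4976157  338.83918218 240.        ] [615.84697072 328.83583183  18.        ] [389.1293934  408.94439442 173.        ]
```

servo_tool(motion=[{"dx":0.4,"dy":-0.3,"dz":-0.2},{"dx":0.8,"dy":-0.6,"dz":-0.48},{"dx":1,"dy":-0.87,"dz":-0.48}])

```text
schema error: expected keys wx, wy, wz, dx, dy, dz, fingers
```

servo_tool(motion=[{"dx":0.5},{"dx":1},{"dx":1}])

```text
schema error: expected keys wx, wy, wz, dx, dy, dz, fingers
```

servo_tool(motion=[{"dx":0.5,"wz":0.05},{"dx":1,"wz":0.1},{"dx":1.0,"wz":0.1},{"dx":1.0,"wz":0.1},{"dx":1.0,"wz":0.1}])

```text
schema error: expected keys wx, wy, wz, dx, dy, dz, fingers
```

Run:
```python
from h import *
np.set_printoptions(precision=2,suppress=True)
s=read_state(); print(s["eef_pos"],s["eef_rot"])
c=camera("wrist"); save(c,"w1"); print(c["fx"],c["k1"],-np.array(c["R"]).T@np.array(c["t"]))
print([(d["location"],d["conf"],atz(c,d["location"],90)) for d in spot_in("lid_grip",c)])
```

```text
[ 165.58 -524.47  182.45] [ 3.14 -0.    0.31]
405.2305069798598 0.004949883916776456 [ 237.52 -502.43  384.23]
[]
```

View pics/w1.png

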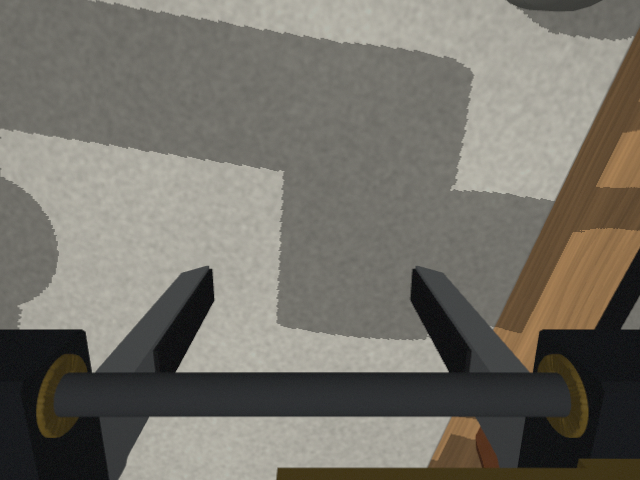

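The picture shows table, arm shadow and the open fingers, with no lid in view. The move was refused because every row needs all the keys, so I'm resending it in full.

servo_tool(motion=[{"wx":0,"wy":0,"wz":0,"dx":0.4,"dy":-0.3,"dz":-0.2,"fingers":-1},{"wx":0,"wy":0,"wz":0,"dx":0.8,"dy":-0.6,"dz":-0.48,"fingers":-1},{"wx":0,"wy":0,"wz":0,"dx":1,"dy":-0.87,"dz":-0.48,"fingers":-1}])

```text
clock: 3.65
eef_pos: [236.0, -410.8, 232.5]
eef_rot: [3.139, -0.001, 0.306]
wrist_force: [1.0, -0.2, -0.7]
finger_gap: 93.9
finger_force: 0.0
```

servo_tool(motion=[{"wx":0,"wy":0,"wz":0,"dx":0.5,"dy":0,"dz":0,"fingers":-1},{"wx":0,"wy":0,"wz":0,"dx":1,"dy":0,"dz":0,"fingers":-1},{"wx":0,"wy":0,"wz":0,"dx":1,"dy":0,"dz":0,"fingers":-1}])

```text
clock: 3.95
eef_pos: [334.0, -379.2, 230.4]
eef_rot: [3.142, -0.001, 0.311]
wrist_force: [-1.1, -0.5, 0.5]
finger_gap: 93.6
finger_force: 0.0
```

servo_tool(motion=[{"wx":0,"wy":0,"wz":0.05,"dx":0.4,"dy":0,"dz":0,"fingers":-1},{"wx":0,"wy":0,"wz":0.1,"dx":0.8,"dy":0,"dz":0,"fingers":-0.4},{"wx":0,"wy":0,"wz":0.1,"dx":1,"dy":0,"dz":0,"fingers":-0.4},{"wx":0,"wy":0,"wz":0.1,"dx":1,"dy":0,"dz":0,"fingers":-0.4}])

```text
clock: 4.35
eef_pos: [426.7, -350.5, 229.9]
eef_rot: [-3.141, 0.0, 0.108]
wrist_force: [-0.0, 0.3, -0.7]
finger_gap: 73.5
finger_force: 0.0
```

Run:
```python
from h import *
np.set_printoptions(precision=2,suppress=True)
s=read_state(); print(s["clock"],s["eef_pos"],s["eef_rot"],s["finger_gap"])
c=camera("wrist"); save(c,"w2"); print(-np.array(c["R"]).T@np.array(c["t"]))
print([(d["location"],d["conf"],atz(c,d["location"],90)) for d in spot_in("lid_grip",c)])
```

```text
4.35 [ 426.73 -350.53  229.93] [-3.14  0.    0.11] 73.53406999074114
[ 501.85 -343.29  431.69]
[([318.9, 153.3], 0.66, array([ 474.64, -351.64,   90.  ]))]
```

View pics/w2.png

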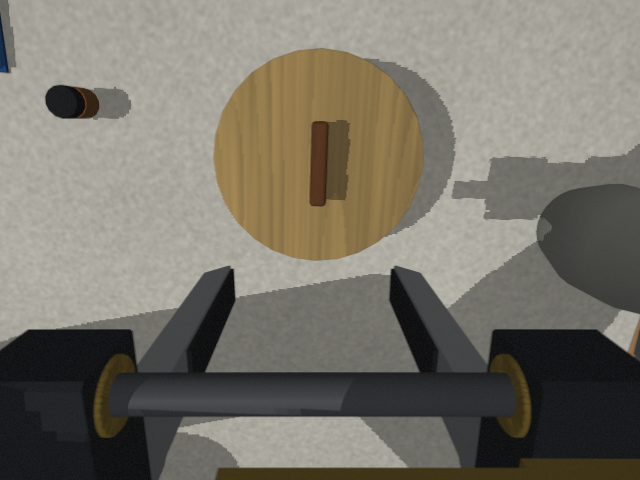

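The lid fills the upper middle of the wrist picture, with its bar grip running from about (320,122) to (317,206). One pot shows at upper left, around (68,102).

Run:
```python
from h import *
np.set_printoptions(precision=2,suppress=True)
c=camera("wrist"); im=c["image"].astype(float)
h=cv2.cvtColor(c["image"],cv2.COLOR_RGB2HSV)
m=np.zeros((480,640),np.uint8); r=im[110:215,300:340]; 
m[110:215,300:340]=(r.sum(2)<170)&(r[:,:,0]>1.35*r[:,:,2])
cc=cv2.connectedComponentsWithStats(m); i=1+np.argmax(cc[2][1:,4]); print(cc[2][i],cc[3][i])
rc=cv2.minAreaRect(np.argwhere(cc[1]==i)[:,::-1].astype(np.float32)); print(rc)
B=cv2.boxPoints(rc); P=np.array([atz(c,p,96) for p in B]); print(P,P.mean(0))
d=max([P[1]-P[0],P[2]-P[1]],key=np.linalg.norm); print("axis",np.arctan(d[1]/d[0]),np.linalg.norm(d))
L=trace("lid",c)[0]["pixels"].astype(np.uint8); e=cv2.fitEllipse(cv2.convexHull(max(cv2.findContours(L,0,1)[0],key=len))); print(e,"disc ctr",atz(c,e[0],68))
t=camera("top"); print("disc pixel in top of that:",proj(t,atz(c,e[0],68)),"height tri",tri((t,(475.9,288.95)),(c,e[0])))
plan(463,-351,180,0.1)
```

```text
[310 119  18  85 707] [319.79 158.93]
((317.8357238769531, 160.9278564453125), (16.191007614135742, 84.21990203857422), 1.9091525077819824)
[[ 431.37 -348.22   96.  ]
 [ 499.82 -343.34   96.  ]
 [ 500.78 -356.26   96.  ]
 [ 432.36 -361.86   96.  ]] [ 466.08 -352.42   96.  ]
axis 0.07123224013162481 68.61772907762648
((316.66094970703125, 151.64071655273438), (208.96142578125, 211.8236541748047), 9.031511306762695) disc ctr [ 472.25 -351.1    68.  ]
disc pixel in top of that: [476.34 284.68] height tri (array([ 467.52, -353.5 ,   46.77]), [np.float64(1.668194262723203), np.float64(3.984803396395897)])
shift [0.38 0.03 0.51] turn [ 0. -0.  0.]
```

servo_tool(motion=[{"wx":0,"wy":0,"wz":0.01,"dx":0.2,"dy":0.02,"dz":0.4,"fingers":-0.1},{"wx":0,"wy":0,"wz":0.01,"dx":0.38,"dy":0.04,"dz":0.8,"fingers":-0.1},{"wx":0,"wy":0,"wz":0.01,"dx":0.38,"dy":0.04,"dz":1,"fingers":-0.1},{"wx":0,"wy":0,"wz":0.01,"dx":0.38,"dy":0.04,"dz":1,"fingers":-0.1},{"wx":0,"wy":0,"wz":0.01,"dx":0.38,"dy":0.04,"dz":1,"fingers":-0.1}])

```text
clock: 5.1
eef_pos: [463.4, -351.8, 131.6]
eef_rot: [3.141, -0.001, 0.085]
wrist_force: [0.6, -0.1, 0.5]
finger_gap: 51.1
finger_force: 0.0
```

Run:
```python
from h import *
s=read_state();print(s["eef_pos"],s["eef_rot"])
plan(465,-352,71,0.085)
c=camera("wrist");save(c,"w3")
```

```text
[ 463.35628924 -351.79022291  131.55634125] [ 3.14097500e+00 -5.62172214e-04  8.50161236e-02]
shift [0.016 0.003 0.606] turn [ 0. -0.  0.]
```

View pics/w3.png

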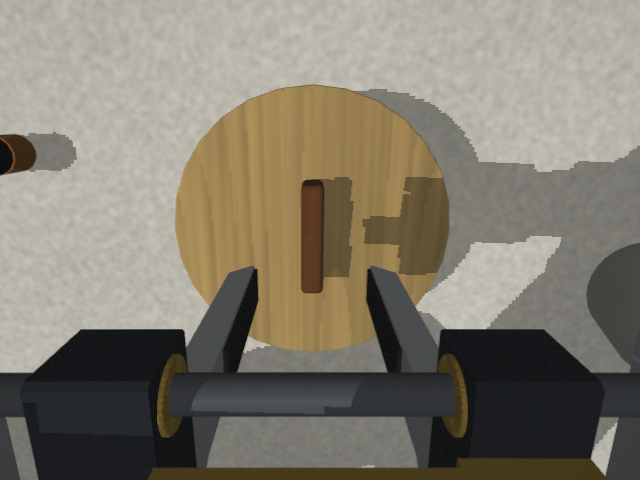

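The grip sits centred between the fingers at about column 312 and lines up with them. I'll descend and close.

servo_tool(motion=[{"wx":0,"wy":0,"wz":0,"dx":0.01,"dy":0,"dz":0.2,"fingers":-0.1},{"wx":0,"wy":0,"wz":0,"dx":0.01,"dy":0,"dz":0.4,"fingers":-0.1},{"wx":0,"wy":0,"wz":0,"dx":0.01,"dy":0,"dz":0.5,"fingers":-0.1},{"wx":0,"wy":0,"wz":0,"dx":0.01,"dy":0,"dz":0.59,"fingers":-0.1},{"wx":0,"wy":0,"wz":0,"dx":0.01,"dy":0,"dz":0.59,"fingers":-0.1},{"wx":0,"wy":0,"wz":0,"dx":0.01,"dy":0,"dz":0.59,"fingers":0.4},{"wx":0,"wy":0,"wz":0,"dx":0.01,"dy":0,"dz":0.59,"fingers":1},{"wx":0,"wy":0,"wz":0,"dx":0.01,"dy":0,"dz":0.59,"fingers":1},{"wx":0,"wy":0,"wz":0,"dx":0.01,"dy":0,"dz":0.59,"fingers":1},{"wx":0,"wy":0,"wz":0,"dx":0.01,"dy":0,"dz":0.59,"fingers":1}], newtons=30)

```text
clock: 6.15
eef_pos: [464.7, -351.1, 71.6]
eef_rot: [3.141, -0.0, 0.086]
wrist_force: [0.2, 0.3, -0.1]
finger_gap: 14.7
finger_force: 0.3
```

servo_tool(motion=[{"wx":0,"wy":0,"wz":0,"dx":0,"dy":0,"dz":0,"fingers":1},{"wx":0,"wy":0,"wz":0,"dx":0,"dy":0,"dz":0,"fingers":1},{"wx":0,"wy":0,"wz":0,"dx":0,"dy":0,"dz":0,"fingers":1}])

```text
clock: 6.45
eef_pos: [464.7, -351.1, 71.6]
eef_rot: [3.141, -0.0, 0.086]
wrist_force: [0.3, -0.3, 1.5]
finger_gap: 12.2
finger_force: 30.0
```

servo_tool(motion=[{"wx":0.0175,"wy":0,"wz":0,"dx":0,"dy":0.004,"dz":-0.033,"fingers":1},{"wx":0.035,"wy":0,"wz":0,"dx":0,"dy":0.009,"dz":-0.065,"fingers":1},{"wx":0.0524,"wy":0,"wz":0,"dx":0,"dy":0.015,"dz":-0.098,"fingers":1},{"wx":0.07,"wy":0,"wz":0,"dx":0,"dy":0.022,"dz":-0.13,"fingers":1},{"wx":0.0873,"wy":0,"wz":0,"dx":0,"dy":0.03,"dz":-0.162,"fingers":1},{"wx":0.105,"wy":0,"wz":0,"dx":0,"dy":0.039,"dz":-0.193,"fingers":1},{"wx":0.122,"wy":0,"wz":0,"dx":0,"dy":0.05,"dz":-0.225,"fingers":1},{"wx":0.14,"wy":0,"wz":0,"dx":0,"dy":0.061,"dz":-0.256,"fingers":1},{"wx":0.157,"wy":0,"wz":0,"dx":0,"dy":0.074,"dz":-0.286,"fingers":1},{"wx":0.1745,"wy":0,"wz":0,"dx":0,"dy":0.087,"dz":-0.316,"fingers":1}])

```text
clock: 7.45
eef_pos: [465.3, -359.7, 102.8]
eef_rot: [-2.791, 0.0, 0.086]
wrist_force: [-0.7, 0.7, -1.1]
finger_gap: 12.2
finger_force: 30.0
```

servo_tool(motion=[{"wx":0,"wy":0,"wz":0,"dx":0,"dy":0,"dz":0,"fingers":1},{"wx":0,"wy":0,"wz":0,"dx":0,"dy":0,"dz":0,"fingers":1},{"wx":0,"wy":0,"wz":0,"dx":0,"dy":0,"dz":0,"fingers":1}])

```text
clock: 7.75
eef_pos: [465.4, -359.4, 102.9]
eef_rot: [-2.793, 0.0, 0.086]
wrist_force: [-0.3, -0.6, -0.9]
finger_gap: 12.3
finger_force: 30.0
```

Run:
```python
from h import *
c=camera("wrist");save(c,"w4",(0,0,640,300))
print(read_state()["eef_rot"])
plan(456,-375,220,R=Ro.from_euler("xyz",read_state()["eef_rot"]))
```

```text
[-2.79311257e+00  1.06995424e-04  8.61793175e-02]
shift [-0.108 -0.262 -1.15 ] turn [0. 0. 0.]
```

View pics/w4.png

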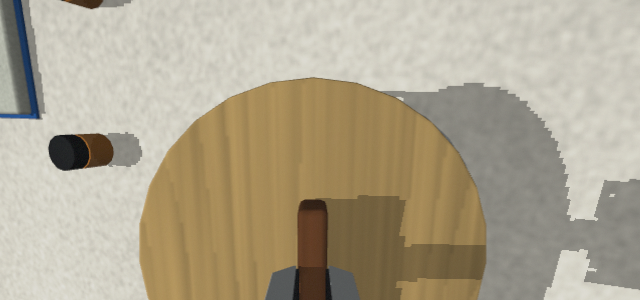

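The lid is tipped up 20° on its edge. Now I'll lift it straight up, level it and carry it to the free area around (360,-60).

servo_tool(motion=[{"wx":0,"wy":0,"wz":0,"dx":0,"dy":-0.1,"dz":-0.28,"fingers":1},{"wx":0,"wy":0,"wz":0,"dx":0,"dy":-0.2,"dz":-0.55,"fingers":1},{"wx":0,"wy":0,"wz":0,"dx":0,"dy":-0.34,"dz":-0.94,"fingers":1},{"wx":0,"wy":0,"wz":0,"dx":0,"dy":-0.34,"dz":-0.94,"fingers":1},{"wx":0,"wy":0,"wz":0,"dx":0,"dy":-0.34,"dz":-0.94,"fingers":1}])

```text
clock: 8.3
eef_pos: [465.6, -359.9, 203.3]
eef_rot: [-2.794, -0.001, 0.086]
wrist_force: [0.3, 0.4, -2.5]
finger_gap: 12.3
finger_force: 30.0
```

servo_tool(motion=[{"wx":-0.06,"wy":0,"wz":0,"dx":0,"dy":0,"dz":0,"fingers":1},{"wx":-0.12,"wy":0,"wz":0,"dx":0,"dy":0,"dz":0,"fingers":1},{"wx":-0.1745,"wy":0,"wz":0,"dx":0,"dy":0,"dz":0,"fingers":1},{"wx":-0.1745,"wy":0,"wz":0,"dx":0,"dy":0,"dz":0,"fingers":1}])

```text
clock: 8.7
eef_pos: [465.4, -357.9, 202.3]
eef_rot: [3.14, 0.001, 0.089]
wrist_force: [0.0, -0.6, -1.3]
finger_gap: 12.6
finger_force: 30.0
```

servo_tool(motion=[{"wx":0,"wy":0,"wz":0,"dx":-0.09,"dy":-0.33,"dz":0,"fingers":1},{"wx":0,"wy":0,"wz":0,"dx":-0.18,"dy":-0.66,"dz":0,"fingers":1},{"wx":0,"wy":0,"wz":0,"dx":-0.26,"dy":-1,"dz":0,"fingers":1}])

```text
clock: 9.0
eef_pos: [429.9, -261.3, 201.5]
eef_rot: [-3.138, 0.002, 0.085]
wrist_force: [1.6, -0.1, -1.5]
finger_gap: 12.3
finger_force: 30.0
```

servo_tool(motion=[{"wx":0,"wy":0,"wz":0,"dx":-0.09,"dy":-0.33,"dz":0,"fingers":1},{"wx":0,"wy":0,"wz":0,"dx":-0.18,"dy":-0.66,"dz":0,"fingers":1},{"wx":0,"wy":0,"wz":0,"dx":-0.26,"dy":-1,"dz":0,"fingers":1}])

```text
clock: 9.3
eef_pos: [395.4, -163.8, 201.9]
eef_rot: [-3.138, 0.002, 0.085]
wrist_force: [0.5, 0.1, -0.8]
finger_gap: 12.2
finger_force: 30.0
```

servo_tool(motion=[{"wx":0,"wy":0,"wz":0,"dx":-0.09,"dy":-0.33,"dz":0,"fingers":1},{"wx":0,"wy":0,"wz":0,"dx":-0.18,"dy":-0.66,"dz":0,"fingers":1},{"wx":0,"wy":0,"wz":0,"dx":-0.26,"dy":-1,"dz":0,"fingers":1},{"wx":0,"wy":0,"wz":0,"dx":-0.26,"dy":-1,"dz":0,"fingers":1}])

```text
clock: 9.7
eef_pos: [360.8, -65.2, 202.4]
eef_rot: [-3.139, 0.002, 0.088]
wrist_force: [-0.1, -1.9, -1.3]
finger_gap: 12.3
finger_force: 30.0
```

Run:
```python
from h import *
c=camera("wrist");save(c,"w5")
t=camera("top")
s=read_state();print(s["eef_pos"],s["eef_rot"])
plan(360,-60,20,0.086)
for d in trace("tin",t)[:1]:
    m=d["pixels"].astype(np.uint8);e=cv2.fitEllipse(cv2.convexHull(max(cv2.findContours(m,0,1)[0],key=len)));print("tin",d["conf"],e,atz(t,e[0],62),atz(t,e[0],50))
```

```text
[361.88318214 -67.46485035 202.57982761] [-3.14011131e+00  1.45495299e-03  8.68748078e-02]
shift [-0.01  -0.073  1.826] turn [-0.001  0.001  0.   ]
tin 0.69 ((473.0360107421875, 289.6702575683594), (82.3294448852539, 87.68952941894531), 86.87313842773438) [ 461.40626008 -345.13530936   62.        ] [ 462.38298206 -348.24635273   50.        ]
```

View pics/w5.png

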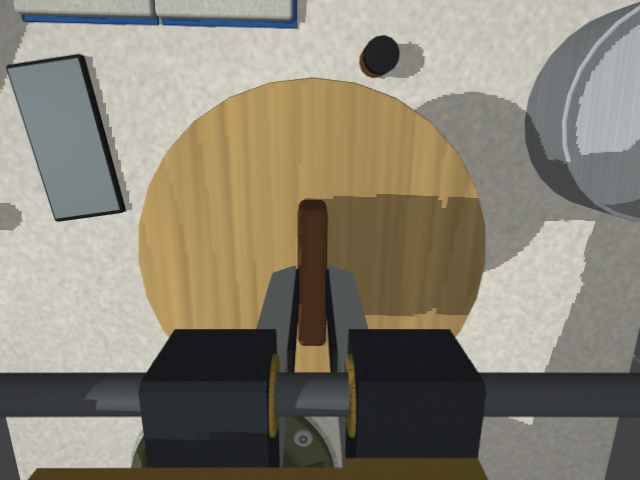

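Carrying the lid level: the phone is at left (65,135), pot D at (380,55) and the open tin at right. The spot below is free, so I'll lower the lid.

servo_tool(motion=[{"wx":0,"wy":0,"wz":0,"dx":-0.01,"dy":-0.07,"dz":0.4,"fingers":1},{"wx":0,"wy":0,"wz":0,"dx":-0.01,"dy":-0.07,"dz":0.8,"fingers":1},{"wx":0,"wy":0,"wz":0,"dx":-0.01,"dy":-0.07,"dz":1,"fingers":1}])

```text
clock: 10.15
eef_pos: [359.1, -61.2, 100.0]
eef_rot: [-3.14, 0.004, 0.084]
wrist_force: [-0.1, 0.2, -0.9]
finger_gap: 12.3
finger_force: 30.0
```

servo_tool(motion=[{"wx":0,"wy":0,"wz":0,"dx":0,"dy":0,"dz":0.3,"fingers":1},{"wx":0,"wy":0,"wz":0,"dx":0,"dy":0,"dz":0.6,"fingers":1},{"wx":0,"wy":0,"wz":0,"dx":0,"dy":0,"dz":0.74,"fingers":1},{"wx":0,"wy":0,"wz":0,"dx":0,"dy":0,"dz":0.8,"fingers":1},{"wx":0,"wy":0,"wz":0,"dx":0,"dy":0,"dz":0.83,"fingers":1},{"wx":0,"wy":0,"wz":0,"dx":0,"dy":0,"dz":0.83,"fingers":1},{"wx":0,"wy":0,"wz":0,"dx":0,"dy":0,"dz":0.83,"fingers":1}])

```text
clock: 10.85
eef_pos: [360.9, -61.1, 20.6]
eef_rot: [3.141, -0.001, 0.086]
wrist_force: [0.1, 0.3, -2.1]
finger_gap: 12.4
finger_force: 30.0
```

servo_tool(motion=[{"wx":0,"wy":0,"wz":0,"dx":0,"dy":0,"dz":0.02,"fingers":1},{"wx":0,"wy":0,"wz":0,"dx":0,"dy":0,"dz":0.03,"fingers":1},{"wx":0,"wy":0,"wz":0,"dx":0,"dy":0,"dz":0.03,"fingers":0.2},{"wx":0,"wy":0,"wz":0,"dx":0,"dy":0,"dz":0.03,"fingers":0},{"wx":0,"wy":0,"wz":0,"dx":0,"dy":0,"dz":0.03,"fingers":0},{"wx":0,"wy":0,"wz":0,"dx":0,"dy":0,"dz":0.03,"fingers":0}])

```text
clock: 11.45
eef_pos: [360.4, -60.8, 17.0]
eef_rot: [3.142, -0.0, 0.086]
wrist_force: [0.2, 0.0, 0.3]
finger_gap: 41.0
finger_force: 0.0
```

servo_tool(motion=[{"wx":0,"wy":0,"wz":0,"dx":0,"dy":0,"dz":-0.3,"fingers":0},{"wx":0,"wy":0,"wz":0,"dx":0,"dy":0,"dz":-0.7,"fingers":0},{"wx":0,"wy":0,"wz":0,"dx":0,"dy":0,"dz":-1,"fingers":0},{"wx":0,"wy":0,"wz":0,"dx":0,"dy":0,"dz":-1,"fingers":0}])

```text
clock: 11.85
eef_pos: [362.2, -61.3, 120.3]
eef_rot: [3.139, -0.006, 0.086]
wrist_force: [0.2, -0.1, 0.1]
finger_gap: 46.8
finger_force: 0.0
```

servo_tool(motion=[{"wx":0,"wy":0,"wz":0,"dx":0.4,"dy":0.2,"dz":-0.3,"fingers":0},{"wx":0,"wy":0,"wz":0,"dx":0.8,"dy":0.4,"dz":-0.8,"fingers":0},{"wx":0,"wy":0,"wz":0,"dx":0.9,"dy":0.4,"dz":-0.8,"fingers":0},{"wx":0,"wy":0,"wz":0,"dx":0.9,"dy":0.4,"dz":-0.8,"fingers":0},{"wx":0,"wy":0,"wz":0,"dx":0.9,"dy":0.4,"dz":-0.8,"fingers":0}])

```text
clock: 12.35
eef_pos: [453.0, -92.8, 195.5]
eef_rot: [-3.141, 0.002, 0.086]
wrist_force: [-0.0, 0.6, -1.2]
finger_gap: 46.9
finger_force: 0.0
```

```bash
cat >> h.py <<'E'
def pots(zc={}):
    """pot positions: wrist & top & side, colour-screened"""
    cs={n:camera(n) for n in("wrist","top","side")}
    out=[]
    for n,c in cs.items():
        for d in trace("pot0",c):
            m=d["pixels"];
            if d["conf"]<.3 or m.sum()>6000: continue
            rgb=np.median(c["image"][m].astype(float),0)
            if rgb[2]>1.25*rgb[0]: continue
            out.append((n,np.array(d["location"]),d["conf"],int(m.sum()),atz(c,d["location"],{"wrist":32,"top":38,"side":21}[n])[:2]))
    for o in out: print(o[0],o[1].round(0),round(o[2],2),o[3],"z0:",o[4].round(0))
    return cs,out
E
python3 - <<'E'
from h import *
s=read_state();print(s["eef_pos"])
cs,o=pots(); c=cs["wrist"]
for a in o:
    if a[0]!="wrist": continue
    for b in o:
        if b[0]=="wrist": continue
        X,e=tri((c,a[1]),(cs[b[0]],b[1]))
        if max(e)<5: print(a[1],b[0],b[1],X.round(1),np.round(e,1))
save(c,"w6")
E
```

```text
[452.95620966 -92.80770186 195.48775286]
wrist [336. 161.] 0.68 1018 z0: [ 493. -111.]
wrist [145.  70.] 0.62 1673 z0: [555.  57.]
wrist [348.   9.] 0.62 836 z0: [ 616. -109.]
top [296. 248.] 0.57 138 z0: [549.  54.]
top [255. 246.] 0.57 137 z0: [551. 149.]
top [370. 221.] 0.45 138 z0: [ 616. -115.]
side [312. 260.] 0.75 186 z0: [552. 167.]
side [319. 342.] 0.72 286 z0: [ 497. -106.]
side [324. 281.] 0.49 259 z0: [560.  82.]
side [378. 332.] 0.49 328 z0: [ 628. -112.]
[335.5 161.3] side [318.6 341.9] [ 493.8 -111.6   28.2] [1.5 0.6]
[335.5 161.3] side [323.8 281.3] [ 507.6 -101.2  182.7] [0.1 0. ]
[144.7  70.2] top [296.  247.6] [551.9  54.7  36.4] [3.6 1.2]
[144.7  70.2] side [318.6 341.9] [ 578.2  187.5 -297.8] [0.3 0.1]
[144.7  70.2] side [323.8 281.3] [552.6  51.3  47.6] [1.5 0.5]
[348.4   9.1] top [369.9 220.9] [ 607.3 -108.9   74.8] [4.4 1.3]
```

View pics/w6.png

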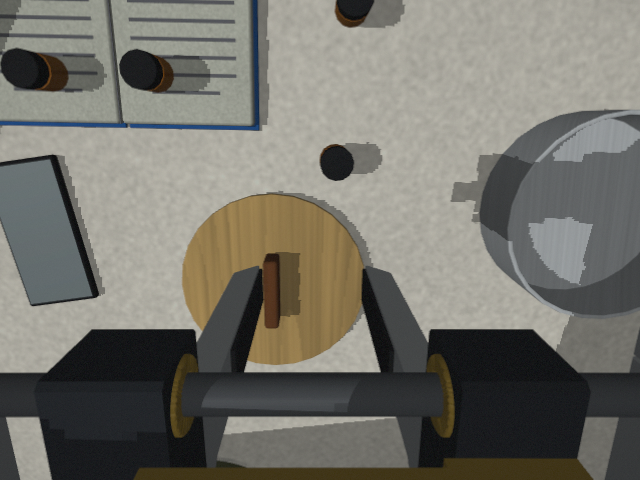

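The lid rests clear at about (275,280) in this view, with pot D at (336,161), C at (350,8), B at (145,70), A at (28,68) and the open tin at right. The views agree on D at about (493.5,-111.5), so I'll pick it up first.

servo_tool(motion=[{"wx":0,"wy":0,"wz":0,"dx":0.2,"dy":0.1,"dz":0.3,"fingers":-0.28},{"wx":0,"wy":0,"wz":0,"dx":0.39,"dy":0.22,"dz":0.65,"fingers":-0.28},{"wx":0,"wy":0,"wz":0,"dx":0.39,"dy":0.22,"dz":1,"fingers":-0.28},{"wx":0,"wy":0,"wz":0,"dx":0.39,"dy":0.22,"dz":1,"fingers":-0.28}])

```text
clock: 13.05
eef_pos: [491.9, -110.9, 93.0]
eef_rot: [-3.139, 0.007, 0.086]
wrist_force: [-1.2, 0.3, 0.6]
finger_gap: 60.1
finger_force: 0.0
```

servo_tool(motion=[{"wx":0,"wy":0,"wz":0,"dx":0,"dy":0,"dz":0.3,"fingers":-0.28},{"wx":0,"wy":0,"wz":0,"dx":0,"dy":0,"dz":0.6,"fingers":-0.28},{"wx":0,"wy":0,"wz":0,"dx":0,"dy":0,"dz":0.85,"fingers":-0.28},{"wx":0,"wy":0,"wz":0,"dx":0,"dy":0,"dz":0.85,"fingers":-0.28},{"wx":0,"wy":0,"wz":0,"dx":0,"dy":0,"dz":0.85,"fingers":0.2},{"wx":0,"wy":0,"wz":0,"dx":0,"dy":0,"dz":0.85,"fingers":0.6},{"wx":0,"wy":0,"wz":0,"dx":0,"dy":0,"dz":0.85,"fingers":0.6},{"wx":0,"wy":0,"wz":0,"dx":0,"dy":0,"dz":0.85,"fingers":0.6},{"wx":0,"wy":0,"wz":0,"dx":0,"dy":0,"dz":0.85,"fingers":0.6}], newtons=20)

```text
clock: 13.95
eef_pos: [494.7, -111.7, 12.8]
eef_rot: [3.141, -0.001, 0.086]
wrist_force: [-0.3, 0.4, 5.3]
finger_gap: 29.2
finger_force: 20.0
```

servo_tool(motion=[{"wx":0,"wy":0,"wz":0,"dx":0,"dy":0,"dz":-0.2,"fingers":0.6},{"wx":0,"wy":0,"wz":0,"dx":0,"dy":0,"dz":-0.5,"fingers":0.6},{"wx":0,"wy":0,"wz":0,"dx":0,"dy":0,"dz":-1,"fingers":0.6},{"wx":0,"wy":0,"wz":0,"dx":0,"dy":0,"dz":-1,"fingers":0.6}])

```text
clock: 14.35
eef_pos: [496.9, -112.3, 117.8]
eef_rot: [3.138, -0.008, 0.086]
wrist_force: [0.3, -1.1, -0.6]
finger_gap: 29.1
finger_force: 20.0
```

servo_tool(motion=[{"wx":0,"wy":0,"wz":0,"dx":-0.2,"dy":0.4,"dz":-0.2,"fingers":0.6},{"wx":0,"wy":0,"wz":0,"dx":-0.4,"dy":0.8,"dz":-0.3,"fingers":0.6},{"wx":0,"wy":0,"wz":0,"dx":-0.42,"dy":1,"dz":-0.3,"fingers":0.6}])

```text
clock: 14.65
eef_pos: [460.0, -217.3, 143.2]
eef_rot: [3.14, -0.001, 0.084]
wrist_force: [0.3, -0.5, -0.6]
finger_gap: 29.4
finger_force: 20.0
```

servo_tool(motion=[{"wx":0,"wy":0,"wz":0,"dx":-0.2,"dy":0.4,"dz":0,"fingers":0.6},{"wx":0,"wy":0,"wz":0,"dx":-0.4,"dy":0.8,"dz":0,"fingers":0.6},{"wx":0,"wy":0,"wz":0,"dx":-0.42,"dy":1,"dz":0,"fingers":0.6},{"wx":0,"wy":0,"wz":0,"dx":-0.42,"dy":1,"dz":0,"fingers":0.6}])

```text
clock: 15.05
eef_pos: [426.9, -320.0, 141.3]
eef_rot: [-3.141, 0.0, 0.083]
wrist_force: [0.3, -0.3, -0.0]
finger_gap: 29.3
finger_force: 20.0
```

Run:
```python
from h import *
s=read_state();print(s["eef_pos"],s["eef_rot"])
w=camera("wrist");t=camera("top")
for c in(w,t):
  for d in trace("tin",c)[:1]:
    m=d["pixels"].astype(np.uint8);k=max(cv2.findContours(m,0,1)[0],key=len);e=cv2.fitEllipse(cv2.convexHull(k));print("tin",d["conf"],np.round(e[0],1),np.round(e[1],1),cv2.boundingRect(k),atz(c,e[0],62).round(1))
# model check: rim circle overlaid
def circ(c,x,y,r,z): return np.array([proj(c,(x+r*np.cos(a),y+r*np.sin(a),z)) for a in np.linspace(0,6.28,80)]).astype(np.int32)
ims=[]
for c in(w,t):
    im=c["image"][:,:,::-1].copy()
    cv2.polylines(im,[circ(c,463,-351,92,62)],True,(0,0,255),1); cv2.polylines(im,[circ(c,463,-351,92,0)],True,(0,255,0),1)
    ims.append(im)
a=cv2.resize(ims[1][220:360,400:560],(480,420)); b=cv2.resize(ims[0],(560,420)); cv2.imwrite("pics/tin.png",cv2.resize(np.hstack([b,a]),(800,323)))
plan(431,-319,80,0.086)
```

```text
[ 426.88398714 -320.00913125  141.34889653] [-3.14133955e+00  4.71876322e-04  8.28462432e-02]
tin 0.84 [362.2 165.1] [260.3 269.2] (230, 34, 265, 262) [ 474.1 -351.4   62. ]
tin 0.96 [471.1 287.3] [76.2 84.1] (430, 249, 70, 70) [ 466.6 -340.9   62. ]
shift [0.029 0.023 0.618] turn [-0.  0.  0.]
```

View pics/tin.png

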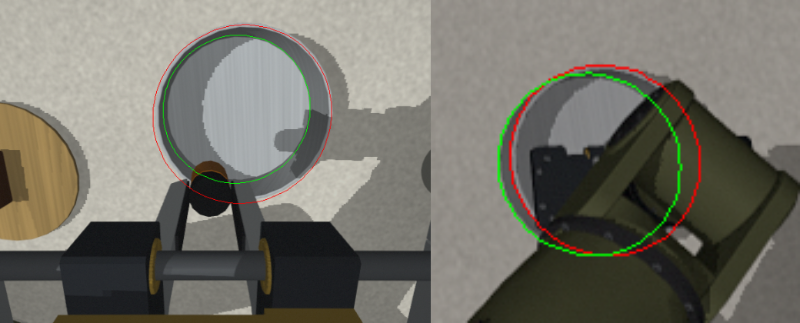

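The rim model (463,-351) fits the wrist view to within about 2 mm. Lowering the pot into the near-left slot.

servo_tool(motion=[{"wx":0,"wy":0,"wz":0,"dx":0.03,"dy":0.01,"dz":0.3,"fingers":0.6},{"wx":0,"wy":0,"wz":0,"dx":0.03,"dy":0.01,"dz":0.6,"fingers":0.6},{"wx":0,"wy":0,"wz":0,"dx":0.03,"dy":0.01,"dz":0.85,"fingers":0.6},{"wx":0,"wy":0,"wz":0,"dx":0.03,"dy":0.01,"dz":1,"fingers":0.6},{"wx":0,"wy":0,"wz":0,"dx":0.03,"dy":0.01,"dz":1,"fingers":0.6}])

```text
clock: 15.75
eef_pos: [430.2, -317.0, 40.2]
eef_rot: [-3.139, 0.002, 0.087]
wrist_force: [0.2, 0.0, -0.2]
finger_gap: 29.2
finger_force: 20.0
```

servo_tool(motion=[{"wx":0,"wy":0,"wz":0,"dx":0,"dy":0,"dz":0.12,"fingers":0.6},{"wx":0,"wy":0,"wz":0,"dx":0,"dy":0,"dz":0.22,"fingers":0.6},{"wx":0,"wy":0,"wz":0,"dx":0,"dy":0,"dz":0.22,"fingers":0.6},{"wx":0,"wy":0,"wz":0,"dx":0,"dy":0,"dz":0.22,"fingers":0.06},{"wx":0,"wy":0,"wz":0,"dx":0,"dy":0,"dz":0.22,"fingers":0.06},{"wx":0,"wy":0,"wz":0,"dx":0,"dy":0,"dz":0.22,"fingers":0.06},{"wx":0,"wy":0,"wz":0,"dx":0,"dy":0,"dz":0,"fingers":0.06},{"wx":0,"wy":0,"wz":0,"dx":0,"dy":0,"dz":-0.4,"fingers":0.06},{"wx":0,"wy":0,"wz":0,"dx":0,"dy":0,"dz":-0.8,"fingers":0.06},{"wx":0,"wy":0,"wz":0,"dx":0,"dy":0,"dz":-1,"fingers":0.06}])

```text
clock: 16.75
eef_pos: [431.6, -319.4, 145.8]
eef_rot: [3.138, -0.003, 0.086]
wrist_force: [0.7, 0.2, -1.2]
finger_gap: 43.7
finger_force: 0.0
```

servo_tool(motion=[{"wx":0,"wy":0,"wz":0,"dx":0.3,"dy":-0.4,"dz":-0.4,"fingers":0.06},{"wx":0,"wy":0,"wz":0,"dx":0.5,"dy":-0.8,"dz":-0.4,"fingers":-0.28},{"wx":0,"wy":0,"wz":0,"dx":0.7,"dy":-1,"dz":-0.4,"fingers":-0.28}])

```text
clock: 17.05
eef_pos: [493.0, -211.3, 184.2]
eef_rot: [3.14, -0.003, 0.086]
wrist_force: [0.4, -0.1, 0.7]
finger_gap: 56.8
finger_force: 0.0
```

servo_tool(motion=[{"wx":0,"wy":0,"wz":0,"dx":0.4,"dy":-0.4,"dz":0,"fingers":-0.28},{"wx":0,"wy":0,"wz":0,"dx":0.7,"dy":-0.8,"dz":0,"fingers":-0.28},{"wx":0,"wy":0,"wz":0,"dx":0.8,"dy":-0.9,"dz":0,"fingers":-0.28},{"wx":0,"wy":0,"wz":0,"dx":0.8,"dy":-0.9,"dz":0,"fingers":-0.28}])

```text
clock: 17.45
eef_pos: [565.0, -114.3, 182.0]
eef_rot: [-3.141, -0.0, 0.089]
wrist_force: [-0.4, -0.2, 0.8]
finger_gap: 59.9
finger_force: 0.0
```

Run:
```python
from h import *
s=read_state();print(s["clock"],s["eef_pos"],s["eef_rot"],s["finger_gap"])
cs,o=pots()
```

```text
17.45 [ 564.99950115 -114.34002058  181.97576402] [-3.14142543e+00 -2.51603617e-04  8.91100156e-02] 59.92636313449136
wrist [ 15. 204.] 0.97 1417 z0: [545. 146.]
wrist [117. 202.] 0.87 1757 z0: [554.  57.]
wrist [311. 141.] 0.78 1072 z0: [ 622. -109.]
top [458. 302.] 0.69 154 z0: [ 435. -316.]
top [294. 248.] 0.67 146 z0: [549.  58.]
top [255. 247.] 0.44 170 z0: [547. 148.]
side [316. 429.] 0.92 379 z0: [ 435. -314.]
side [250. 163.] 0.74 490 z0: [488. 709.]
side [376. 332.] 0.65 305 z0: [ 624. -110.]
side [326. 284.] 0.58 243 z0: [562.  70.]
side [313. 261.] 0.58 202 z0: [554. 163.]
```

Pot D is in the tin and C is at about (620.5,-111.5). Picking C and placing it at slot (495,-319).

servo_tool(motion=[{"wx":0,"wy":0,"wz":0,"dx":0.3,"dy":0.02,"dz":0.3,"fingers":-0.28},{"wx":0,"wy":0,"wz":0,"dx":0.55,"dy":0.02,"dz":0.65,"fingers":-0.28},{"wx":0,"wy":0,"wz":0,"dx":0.55,"dy":0.02,"dz":1,"fingers":-0.28},{"wx":0,"wy":0,"wz":0,"dx":0.55,"dy":0.02,"dz":1,"fingers":-0.28}])

```text
clock: 18.15
eef_pos: [616.4, -114.0, 77.2]
eef_rot: [-3.139, 0.008, 0.085]
wrist_force: [0.3, 0.6, -0.7]
finger_gap: 60.5
finger_force: 0.0
```

servo_tool(motion=[{"wx":0,"wy":0,"wz":0,"dx":0,"dy":0,"dz":0.3,"fingers":-0.28},{"wx":0,"wy":0,"wz":0,"dx":0,"dy":0,"dz":0.5,"fingers":-0.28},{"wx":0,"wy":0,"wz":0,"dx":0,"dy":0,"dz":0.7,"fingers":-0.28},{"wx":0,"wy":0,"wz":0,"dx":0,"dy":0,"dz":0.7,"fingers":-0.28},{"wx":0,"wy":0,"wz":0,"dx":0,"dy":0,"dz":0.7,"fingers":0.2},{"wx":0,"wy":0,"wz":0,"dx":0,"dy":0,"dz":0.7,"fingers":0.6},{"wx":0,"wy":0,"wz":0,"dx":0,"dy":0,"dz":0.7,"fingers":0.6},{"wx":0,"wy":0,"wz":0,"dx":0,"dy":0,"dz":0.7,"fingers":0.6},{"wx":0,"wy":0,"wz":0,"dx":0,"dy":0,"dz":0.7,"fingers":0.6}], newtons=20)

```text
clock: 19.05
eef_pos: [619.3, -114.0, 12.7]
eef_rot: [3.141, -0.001, 0.086]
wrist_force: [0.2, 0.3, 4.0]
finger_gap: 29.2
finger_force: 20.0
```

servo_tool(motion=[{"wx":0,"wy":0,"wz":0,"dx":0,"dy":0,"dz":-0.2,"fingers":0.6},{"wx":0,"wy":0,"wz":0,"dx":0,"dy":0,"dz":-0.5,"fingers":0.6},{"wx":0,"wy":0,"wz":0,"dx":0,"dy":0,"dz":-1,"fingers":0.6},{"wx":0,"wy":0,"wz":0,"dx":0,"dy":0,"dz":-1,"fingers":0.6}])

```text
clock: 19.45
eef_pos: [621.7, -114.5, 119.0]
eef_rot: [3.138, -0.01, 0.086]
wrist_force: [0.2, -1.0, -0.2]
finger_gap: 28.9
finger_force: 20.0
```

servo_tool(motion=[{"wx":0,"wy":0,"wz":0,"dx":-0.3,"dy":0.35,"dz":-0.2,"fingers":0.6},{"wx":0,"wy":0,"wz":0,"dx":-0.6,"dy":0.7,"dz":-0.2,"fingers":0.6},{"wx":0,"wy":0,"wz":0,"dx":-0.71,"dy":0.97,"dz":-0.2,"fingers":0.6}])

```text
clock: 19.75
eef_pos: [554.8, -218.3, 132.5]
eef_rot: [3.141, -0.0, 0.085]
wrist_force: [0.5, 0.7, -1.7]
finger_gap: 29.0
finger_force: 20.0
```

servo_tool(motion=[{"wx":0,"wy":0,"wz":0,"dx":-0.3,"dy":0.35,"dz":0,"fingers":0.6},{"wx":0,"wy":0,"wz":0,"dx":-0.6,"dy":0.7,"dz":0,"fingers":0.6},{"wx":0,"wy":0,"wz":0,"dx":-0.71,"dy":0.97,"dz":0,"fingers":0.6},{"wx":0,"wy":0,"wz":0,"dx":-0.71,"dy":0.97,"dz":0,"fingers":0.6},{"wx":0,"wy":0,"wz":0,"dx":-0.71,"dy":0.97,"dz":0,"fingers":0.6}])

```text
clock: 20.25
eef_pos: [493.9, -319.3, 131.7]
eef_rot: [-3.141, 0.0, 0.085]
wrist_force: [-0.5, 0.1, -0.8]
finger_gap: 29.2
finger_force: 20.0
```

Run:
```python
from h import *
print(read_state()["eef_pos"]);plan(495,-319,18,.086)
```

```text
[ 493.94217505 -319.33233882  131.74712603]
shift [ 0.011 -0.002  1.137] turn [-0.     0.    -0.001]
```

servo_tool(motion=[{"wx":0,"wy":0,"wz":0,"dx":0.01,"dy":0,"dz":0.3,"fingers":0.6},{"wx":0,"wy":0,"wz":0,"dx":0.01,"dy":0,"dz":0.6,"fingers":0.6},{"wx":0,"wy":0,"wz":0,"dx":0.01,"dy":0,"dz":0.85,"fingers":0.6},{"wx":0,"wy":0,"wz":0,"dx":0.01,"dy":0,"dz":1,"fingers":0.6},{"wx":0,"wy":0,"wz":0,"dx":0.01,"dy":0,"dz":1,"fingers":0.6}])

```text
clock: 20.75
eef_pos: [494.7, -317.8, 30.3]
eef_rot: [-3.139, 0.002, 0.087]
wrist_force: [-0.0, -0.3, -0.2]
finger_gap: 28.9
finger_force: 20.0
```

servo_tool(motion=[{"wx":0,"wy":0,"wz":0,"dx":0,"dy":0,"dz":0.1,"fingers":0.6},{"wx":0,"wy":0,"wz":0,"dx":0,"dy":0,"dz":0.13,"fingers":0.6},{"wx":0,"wy":0,"wz":0,"dx":0,"dy":0,"dz":0.13,"fingers":0.6},{"wx":0,"wy":0,"wz":0,"dx":0,"dy":0,"dz":0.13,"fingers":0.06},{"wx":0,"wy":0,"wz":0,"dx":0,"dy":0,"dz":0.13,"fingers":0.06},{"wx":0,"wy":0,"wz":0,"dx":0,"dy":0,"dz":0.13,"fingers":0.06},{"wx":0,"wy":0,"wz":0,"dx":0,"dy":0,"dz":0,"fingers":0.06},{"wx":0,"wy":0,"wz":0,"dx":0,"dy":0,"dz":-0.4,"fingers":0.06},{"wx":0,"wy":0,"wz":0,"dx":0,"dy":0,"dz":-0.8,"fingers":0.06},{"wx":0,"wy":0,"wz":0,"dx":0,"dy":0,"dz":-1,"fingers":0.06}])

```text
clock: 21.75
eef_pos: [496.0, -319.9, 136.8]
eef_rot: [3.138, -0.004, 0.086]
wrist_force: [-0.4, 0.2, -0.5]
finger_gap: 44.1
finger_force: 0.0
```

servo_tool(motion=[{"wx":0,"wy":0,"wz":0,"dx":0,"dy":-0.2,"dz":-0.4,"fingers":0.06},{"wx":0,"wy":0,"wz":0,"dx":0.05,"dy":-0.6,"dz":-0.7,"fingers":0.06},{"wx":0,"wy":0,"wz":0,"dx":0.09,"dy":-0.95,"dz":-0.7,"fingers":-0.28}])

```text
clock: 22.05
eef_pos: [497.0, -223.4, 207.4]
eef_rot: [3.138, -0.006, 0.085]
wrist_force: [0.2, 1.3, -0.3]
finger_gap: 49.2
finger_force: 0.0
```

servo_tool(motion=[{"wx":0,"wy":0,"wz":0,"dx":0.05,"dy":-0.5,"dz":0,"fingers":-0.28},{"wx":0,"wy":0,"wz":0,"dx":0.09,"dy":-0.95,"dz":0,"fingers":-0.28}])

```text
clock: 22.25
eef_pos: [496.4, -126.7, 203.4]
eef_rot: [3.141, -0.001, 0.085]
wrist_force: [0.2, 0.0, 0.1]
finger_gap: 59.9
finger_force: 0.0
```

servo_tool(motion=[{"wx":0,"wy":0,"wz":0,"dx":0.05,"dy":-0.5,"dz":0,"fingers":-0.28},{"wx":0,"wy":0,"wz":0,"dx":0.09,"dy":-0.95,"dz":0,"fingers":-0.28}])

```text
clock: 22.45
eef_pos: [497.2, -31.0, 203.3]
eef_rot: [3.141, -0.001, 0.086]
wrist_force: [1.3, -0.9, 0.6]
finger_gap: 60.0
finger_force: 0.0
```

servo_tool(motion=[{"wx":0,"wy":0,"wz":0,"dx":0.05,"dy":-0.5,"dz":0,"fingers":-0.28},{"wx":0,"wy":0,"wz":0,"dx":0.09,"dy":-0.9,"dz":0,"fingers":-0.28},{"wx":0,"wy":0,"wz":0,"dx":0.09,"dy":-0.9,"dz":0,"fingers":-0.28},{"wx":0,"wy":0,"wz":0,"dx":0.09,"dy":-0.9,"dz":0,"fingers":-0.28}])

```text
clock: 22.85
eef_pos: [498.7, 57.9, 202.9]
eef_rot: [3.141, -0.001, 0.087]
wrist_force: [-0.6, -1.5, -0.1]
finger_gap: 60.2
finger_force: 0.0
```

Run:
```python
from h import *
s=read_state();print(s["clock"],s["eef_pos"],s["eef_rot"],s["finger_gap"])
cs,o=pots()
c=cs["wrist"]
for a in o:
    if a[0]=="wrist": print(a[1],"cap at z58:",atz(c,a[1],58))
```

```text
22.85 [498.7397525   57.86369702 202.87402829] [ 3.14139193e+00 -9.30053866e-04  8.74936286e-02] 60.237987124380034
wrist [322. 144.] 0.87 989 z0: [553.  53.]
wrist [214. 144.] 0.87 1297 z0: [545. 150.]
top [459. 306.] 0.54 166 z0: [ 426. -320.]
top [458. 274.] 0.49 188 z0: [ 498. -319.]
side [326. 283.] 0.66 266 z0: [563.  76.]
side [311. 259.] 0.56 205 z0: [551. 172.]
[321.6 143.9] cap at z58: [554.36407014  54.01476545  58.        ]
[213.7 143.7] cap at z58: [546.60298979 144.16267275  58.        ]
```

Both are in the tin. B is at about (554,53.5) on the 18 mm book.

servo_tool(motion=[{"wx":0,"wy":0,"wz":0,"dx":0.3,"dy":0.05,"dz":0.3,"fingers":-0.28},{"wx":0,"wy":0,"wz":0,"dx":0.55,"dy":0.09,"dz":0.65,"fingers":-0.28},{"wx":0,"wy":0,"wz":0,"dx":0.55,"dy":0.09,"dz":1,"fingers":-0.28},{"wx":0,"wy":0,"wz":0,"dx":0.55,"dy":0.09,"dz":1,"fingers":-0.28}])

```text
clock: 23.55
eef_pos: [552.2, 52.5, 97.6]
eef_rot: [-3.141, 0.008, 0.085]
wrist_force: [-0.1, 0.1, -0.1]
finger_gap: 60.1
finger_force: 0.0
```

servo_tool(motion=[{"wx":0,"wy":0,"wz":0,"dx":0,"dy":0,"dz":0.3,"fingers":-0.28},{"wx":0,"wy":0,"wz":0,"dx":0,"dy":0,"dz":0.5,"fingers":-0.28},{"wx":0,"wy":0,"wz":0,"dx":0,"dy":0,"dz":0.72,"fingers":-0.28},{"wx":0,"wy":0,"wz":0,"dx":0,"dy":0,"dz":0.72,"fingers":-0.28},{"wx":0,"wy":0,"wz":0,"dx":0,"dy":0,"dz":0.72,"fingers":0.2},{"wx":0,"wy":0,"wz":0,"dx":0,"dy":0,"dz":0.72,"fingers":0.6},{"wx":0,"wy":0,"wz":0,"dx":0,"dy":0,"dz":0.72,"fingers":0.6},{"wx":0,"wy":0,"wz":0,"dx":0,"dy":0,"dz":0.72,"fingers":0.6},{"wx":0,"wy":0,"wz":0,"dx":0,"dy":0,"dz":0.72,"fingers":0.6}], newtons=20)

```text
clock: 24.45
eef_pos: [554.8, 53.2, 30.7]
eef_rot: [3.142, -0.001, 0.086]
wrist_force: [-0.3, -1.1, 5.1]
finger_gap: 29.3
finger_force: 20.0
```

servo_tool(motion=[{"wx":0,"wy":0,"wz":0,"dx":0,"dy":0,"dz":-0.2,"fingers":0.6},{"wx":0,"wy":0,"wz":0,"dx":0,"dy":0,"dz":-0.5,"fingers":0.6},{"wx":0,"wy":0,"wz":0,"dx":0,"dy":0,"dz":-1,"fingers":0.6},{"wx":0,"wy":0,"wz":0,"dx":0,"dy":0,"dz":-1,"fingers":0.6}])

```text
clock: 24.85
eef_pos: [557.0, 53.3, 136.3]
eef_rot: [3.141, -0.01, 0.086]
wrist_force: [-0.1, 0.2, -1.2]
finger_gap: 29.0
finger_force: 20.0
```

servo_tool(motion=[{"wx":0,"wy":0,"wz":0,"dx":-0.16,"dy":0.4,"dz":-0.1,"fingers":0.6},{"wx":0,"wy":0,"wz":0,"dx":-0.32,"dy":0.85,"dz":-0.1,"fingers":0.6}])

```text
clock: 25.05
eef_pos: [529.7, -34.4, 140.7]
eef_rot: [3.141, -0.001, 0.088]
wrist_force: [1.4, -0.7, -0.4]
finger_gap: 29.2
finger_force: 20.0
```

servo_tool(motion=[{"wx":0,"wy":0,"wz":0,"dx":-0.16,"dy":0.42,"dz":0,"fingers":0.6},{"wx":0,"wy":0,"wz":0,"dx":-0.32,"dy":0.85,"dz":0,"fingers":0.6}])

```text
clock: 25.25
eef_pos: [504.3, -123.1, 139.7]
eef_rot: [-3.141, 0.0, 0.086]
wrist_force: [1.3, 0.2, -0.7]
finger_gap: 28.9
finger_force: 20.0
```

servo_tool(motion=[{"wx":0,"wy":0,"wz":0,"dx":-0.16,"dy":0.42,"dz":0,"fingers":0.6},{"wx":0,"wy":0,"wz":0,"dx":-0.32,"dy":0.85,"dz":0,"fingers":0.6}])

```text
clock: 25.45
eef_pos: [479.6, -210.6, 139.7]
eef_rot: [-3.141, 0.0, 0.086]
wrist_force: [1.0, -0.2, -0.5]
finger_gap: 28.9
finger_force: 20.0
```

servo_tool(motion=[{"wx":0,"wy":0,"wz":0,"dx":-0.16,"dy":0.42,"dz":0,"fingers":0.6},{"wx":0,"wy":0,"wz":0,"dx":-0.32,"dy":0.85,"dz":0,"fingers":0.6}])

```text
clock: 25.65
eef_pos: [455.0, -298.0, 139.6]
eef_rot: [-3.141, 0.0, 0.086]
wrist_force: [0.8, -0.2, -0.4]
finger_gap: 28.9
finger_force: 20.0
```

servo_tool(motion=[{"wx":0,"wy":0,"wz":0,"dx":-0.16,"dy":0.42,"dz":0,"fingers":0.6},{"wx":0,"wy":0,"wz":0,"dx":-0.32,"dy":0.84,"dz":0,"fingers":0.6},{"wx":0,"wy":0,"wz":0,"dx":-0.32,"dy":0.84,"dz":0,"fingers":0.6},{"wx":0,"wy":0,"wz":0,"dx":-0.32,"dy":0.84,"dz":0,"fingers":0.6}])

```text
clock: 26.05
eef_pos: [430.7, -383.2, 139.2]
eef_rot: [-3.141, 0.001, 0.084]
wrist_force: [0.3, 0.1, -1.8]
finger_gap: 28.9
finger_force: 20.0
```

Run:
```python
from h import *
print(read_state()["eef_pos"]);plan(431,-383,18,.086)
t=camera("wrist")
for d in trace("pot0",t):
    if d["conf"]>.3: print(d["location"],d["conf"],d["pixels"].sum(),atz(t,d["location"],44))
```

```text
[ 430.71649016 -383.22944873  139.20303993]
shift [ 4.000e-03 -1.000e-03  1.212e+00] turn [-0.001  0.    -0.001]
[314.0, 277.7] 0.75 4241 [ 385.86776224 -389.13822292   44.        ]
[226.9, 211.9] 0.71 1543 [ 433.10349754 -319.43273845   44.        ]
[224.7, 122.6] 0.67 1625 [ 497.91776246 -316.00820261   44.        ]
```

Placed pots stand at (432,-319) and (497,-317). I'll place B, then return to A near (546,146).

servo_tool(motion=[{"wx":0,"wy":0,"wz":0,"dx":0,"dy":0,"dz":0.3,"fingers":0.6},{"wx":0,"wy":0,"wz":0,"dx":0,"dy":0,"dz":0.6,"fingers":0.6},{"wx":0,"wy":0,"wz":0,"dx":0,"dy":0,"dz":0.85,"fingers":0.6},{"wx":0,"wy":0,"wz":0,"dx":0,"dy":0,"dz":1,"fingers":0.6},{"wx":0,"wy":0,"wz":0,"dx":0,"dy":0,"dz":1,"fingers":0.6}])

```text
clock: 26.65
eef_pos: [431.1, -381.5, 38.4]
eef_rot: [-3.139, 0.002, 0.087]
wrist_force: [-0.4, 0.2, -0.7]
finger_gap: 29.1
finger_force: 20.0
```

servo_tool(motion=[{"wx":0,"wy":0,"wz":0,"dx":0,"dy":0,"dz":0.12,"fingers":0.6},{"wx":0,"wy":0,"wz":0,"dx":0,"dy":0,"dz":0.21,"fingers":0.6},{"wx":0,"wy":0,"wz":0,"dx":0,"dy":0,"dz":0.21,"fingers":0.6},{"wx":0,"wy":0,"wz":0,"dx":0,"dy":0,"dz":0.21,"fingers":0.06},{"wx":0,"wy":0,"wz":0,"dx":0,"dy":0,"dz":0.21,"fingers":0.06},{"wx":0,"wy":0,"wz":0,"dx":0,"dy":0,"dz":0.21,"fingers":0.06},{"wx":0,"wy":0,"wz":0,"dx":0,"dy":0,"dz":0,"fingers":0.06},{"wx":0,"wy":0,"wz":0,"dx":0,"dy":0,"dz":-0.4,"fingers":0.06},{"wx":0,"wy":0,"wz":0,"dx":0,"dy":0,"dz":-0.8,"fingers":0.06},{"wx":0,"wy":0,"wz":0,"dx":0,"dy":0,"dz":-1,"fingers":0.06}])

```text
clock: 27.65
eef_pos: [432.0, -383.7, 144.0]
eef_rot: [3.138, -0.003, 0.086]
wrist_force: [-0.5, 0.6, 0.5]
finger_gap: 44.1
finger_force: 0.0
```

servo_tool(motion=[{"wx":0,"wy":0,"wz":0,"dx":0.1,"dy":-0.2,"dz":-0.4,"fingers":0.06},{"wx":0,"wy":0,"wz":0,"dx":0.15,"dy":-0.6,"dz":-0.7,"fingers":0.06},{"wx":0,"wy":0,"wz":0,"dx":0.2,"dy":-1,"dz":-0.7,"fingers":-0.28}])

```text
clock: 27.95
eef_pos: [443.7, -281.5, 214.3]
eef_rot: [3.137, -0.005, 0.085]
wrist_force: [0.5, 0.2, -1.2]
finger_gap: 48.7
finger_force: 0.0
```

servo_tool(motion=[{"wx":0,"wy":0,"wz":0,"dx":0.1,"dy":-0.5,"dz":0,"fingers":-0.28},{"wx":0,"wy":0,"wz":0,"dx":0.2,"dy":-1,"dz":0,"fingers":-0.28}])

```text
clock: 28.15
eef_pos: [453.6, -180.6, 210.6]
eef_rot: [3.141, -0.001, 0.085]
wrist_force: [0.8, -0.5, 1.0]
finger_gap: 59.7
finger_force: 0.0
```

servo_tool(motion=[{"wx":0,"wy":0,"wz":0,"dx":0.1,"dy":-0.5,"dz":0,"fingers":-0.28},{"wx":0,"wy":0,"wz":0,"dx":0.2,"dy":-1,"dz":0,"fingers":-0.28}])

```text
clock: 28.35
eef_pos: [464.7, -81.0, 210.5]
eef_rot: [3.141, -0.001, 0.085]
wrist_force: [0.6, -0.6, 0.0]
finger_gap: 59.9
finger_force: 0.0
```

servo_tool(motion=[{"wx":0,"wy":0,"wz":0,"dx":0.1,"dy":-0.5,"dz":0,"fingers":-0.28},{"wx":0,"wy":0,"wz":0,"dx":0.2,"dy":-1,"dz":0,"fingers":-0.28}])

```text
clock: 28.55
eef_pos: [475.9, 18.5, 210.6]
eef_rot: [3.141, -0.001, 0.086]
wrist_force: [0.7, 0.0, -0.9]
finger_gap: 60.3
finger_force: 0.0
```

servo_tool(motion=[{"wx":0,"wy":0,"wz":0,"dx":0.1,"dy":-0.5,"dz":0,"fingers":-0.28},{"wx":0,"wy":0,"wz":0,"dx":0.2,"dy":-1,"dz":0,"fingers":-0.28},{"wx":0,"wy":0,"wz":0,"dx":0.2,"dy":-1,"dz":0,"fingers":-0.28},{"wx":0,"wy":0,"wz":0,"dx":0.2,"dy":-1,"dz":0,"fingers":-0.28}])

```text
clock: 28.95
eef_pos: [487.3, 118.6, 210.1]
eef_rot: [3.141, -0.0, 0.088]
wrist_force: [1.0, 0.7, -0.4]
finger_gap: 60.1
finger_force: 0.0
```

Run:
```python
from h import *
s=read_state();print(s["clock"],s["eef_pos"],s["eef_rot"],s["finger_gap"])
cs,o=pots()
c=cs["wrist"]
for a in o:
    if a[0]=="wrist":
        X=atz(c,a[1],55);print(a[1],X); plan(X[0],X[1],30,.086)
```

```text
28.95 [487.25551082 118.63933498 210.08930392] [ 3.14145862e+00 -7.70576434e-05  8.80280569e-02] 60.06201270074972
wrist [287. 136.] 0.71 1028 z0: [545. 146.]
top [460. 305.] 0.72 183 z0: [ 428. -322.]
top [459. 274.] 0.61 193 z0: [ 498. -319.]
top [487. 307.] 0.44 181 z0: [ 426. -383.]
side [327. 458.] 0.86 409 z0: [ 439. -377.]
side [314. 260.] 0.8 219 z0: [559. 167.]
side [316. 430.] 0.58 332 z0: [ 435. -316.]
side [249. 227.] 0.45 801 z0: [426. 352.]
[286.8 135.7] [546.43845699 144.95575004  55.        ]
shift [ 0.611 -0.231  1.802] turn [ 0.    -0.    -0.001]
```

servo_tool(motion=[{"wx":0,"wy":0,"wz":0,"dx":0.3,"dy":-0.1,"dz":0.3,"fingers":-0.28},{"wx":0,"wy":0,"wz":0,"dx":0.61,"dy":-0.21,"dz":0.65,"fingers":-0.28},{"wx":0,"wy":0,"wz":0,"dx":0.61,"dy":-0.21,"dz":1,"fingers":-0.28},{"wx":0,"wy":0,"wz":0,"dx":0.61,"dy":-0.21,"dz":1,"fingers":-0.28}])

```text
clock: 29.65
eef_pos: [544.3, 143.0, 105.5]
eef_rot: [3.141, 0.008, 0.085]
wrist_force: [0.1, 0.3, -0.4]
finger_gap: 60.4
finger_force: 0.0
```

servo_tool(motion=[{"wx":0,"wy":0,"wz":0,"dx":0,"dy":0,"dz":0.3,"fingers":-0.28},{"wx":0,"wy":0,"wz":0,"dx":0,"dy":0,"dz":0.6,"fingers":-0.28},{"wx":0,"wy":0,"wz":0,"dx":0,"dy":0,"dz":0.79,"fingers":-0.28},{"wx":0,"wy":0,"wz":0,"dx":0,"dy":0,"dz":0.79,"fingers":-0.28},{"wx":0,"wy":0,"wz":0,"dx":0,"dy":0,"dz":0.79,"fingers":0.2},{"wx":0,"wy":0,"wz":0,"dx":0,"dy":0,"dz":0.79,"fingers":0.6},{"wx":0,"wy":0,"wz":0,"dx":0,"dy":0,"dz":0.79,"fingers":0.6},{"wx":0,"wy":0,"wz":0,"dx":0,"dy":0,"dz":0.79,"fingers":0.6},{"wx":0,"wy":0,"wz":0,"dx":0,"dy":0,"dz":0.79,"fingers":0.6}], newtons=20)

```text
clock: 30.55
eef_pos: [546.7, 144.1, 31.7]
eef_rot: [-3.142, -0.001, 0.086]
wrist_force: [-1.4, 0.3, 3.9]
finger_gap: 28.9
finger_force: 20.0
```

servo_tool(motion=[{"wx":0,"wy":0,"wz":0,"dx":0,"dy":0,"dz":-0.2,"fingers":0.6},{"wx":0,"wy":0,"wz":0,"dx":0,"dy":0,"dz":-0.5,"fingers":0.6},{"wx":0,"wy":0,"wz":0,"dx":0,"dy":0,"dz":-1,"fingers":0.6},{"wx":0,"wy":0,"wz":0,"dx":0,"dy":0,"dz":-1,"fingers":0.6}])

```text
clock: 30.95
eef_pos: [549.0, 144.6, 137.4]
eef_rot: [-3.141, -0.01, 0.086]
wrist_force: [0.6, 0.5, -0.4]
finger_gap: 28.6
finger_force: 20.0
```

servo_tool(motion=[{"wx":0,"wy":0,"wz":0,"dx":-0.08,"dy":0.4,"dz":-0.1,"fingers":0.6},{"wx":0,"wy":0,"wz":0,"dx":-0.16,"dy":0.87,"dz":-0.1,"fingers":0.6}])

```text
clock: 31.15
eef_pos: [538.0, 56.0, 141.9]
eef_rot: [3.142, -0.002, 0.089]
wrist_force: [1.7, -0.3, -1.1]
finger_gap: 28.6
finger_force: 20.0
```

servo_tool(motion=[{"wx":0,"wy":0,"wz":0,"dx":-0.08,"dy":0.43,"dz":0,"fingers":0.6},{"wx":0,"wy":0,"wz":0,"dx":-0.16,"dy":0.87,"dz":0,"fingers":0.6}])

```text
clock: 31.35
eef_pos: [528.9, -33.6, 140.9]
eef_rot: [-3.142, -0.0, 0.086]
wrist_force: [0.5, -0.6, -1.5]
finger_gap: 29.0
finger_force: 20.0
```

servo_tool(motion=[{"wx":0,"wy":0,"wz":0,"dx":-0.08,"dy":0.43,"dz":0,"fingers":0.6},{"wx":0,"wy":0,"wz":0,"dx":-0.16,"dy":0.87,"dz":0,"fingers":0.6}])

```text
clock: 31.55
eef_pos: [520.4, -121.8, 140.9]
eef_rot: [-3.142, -0.0, 0.086]
wrist_force: [0.2, 0.4, -0.4]
finger_gap: 28.7
finger_force: 20.0
```

servo_tool(motion=[{"wx":0,"wy":0,"wz":0,"dx":-0.08,"dy":0.43,"dz":0,"fingers":0.6},{"wx":0,"wy":0,"wz":0,"dx":-0.16,"dy":0.87,"dz":0,"fingers":0.6}])

```text
clock: 31.75
eef_pos: [511.9, -209.8, 140.9]
eef_rot: [-3.142, 0.0, 0.086]
wrist_force: [0.6, 0.8, -0.5]
finger_gap: 29.5
finger_force: 20.0
```

servo_tool(motion=[{"wx":0,"wy":0,"wz":0,"dx":-0.08,"dy":0.43,"dz":0,"fingers":0.6},{"wx":0,"wy":0,"wz":0,"dx":-0.16,"dy":0.87,"dz":0,"fingers":0.6}])

```text
clock: 31.95
eef_pos: [503.4, -297.9, 140.8]
eef_rot: [-3.141, 0.0, 0.086]
wrist_force: [0.1, 0.5, -0.7]
finger_gap: 29.1
finger_force: 20.0
```

servo_tool(motion=[{"wx":0,"wy":0,"wz":0,"dx":-0.08,"dy":0.43,"dz":0,"fingers":0.6},{"wx":0,"wy":0,"wz":0,"dx":-0.16,"dy":0.86,"dz":0,"fingers":0.6},{"wx":0,"wy":0,"wz":0,"dx":-0.16,"dy":0.86,"dz":0,"fingers":0.6},{"wx":0,"wy":0,"wz":0,"dx":-0.16,"dy":0.86,"dz":0,"fingers":0.6}])

```text
clock: 32.35
eef_pos: [494.9, -383.6, 140.3]
eef_rot: [-3.141, 0.001, 0.084]
wrist_force: [-0.1, -0.5, -0.6]
finger_gap: 28.7
finger_force: 20.0
```

Run:
```python
from h import *
print(read_state()["eef_pos"]);plan(495,-383,18,.086)
t=camera("wrist")
for d in trace("pot0",t):
    if d["conf"]>.3: print(d["location"],d["conf"],d["pixels"].sum(),atz(t,d["location"],44))
```

```text
[ 494.93732881 -383.6401658   140.25941888]
shift [ 0.002 -0.005  1.223] turn [-0.     0.    -0.001]
[226.8, 202.3] 0.7 1536 [ 504.40632178 -319.3646753    44.        ]
[305.9, 277.7] 0.65 4133 [ 449.10695693 -383.25337702   44.        ]
[225.2, 287.1] 0.56 1697 [ 435.72193629 -320.11326533   44.        ]
```

servo_tool(motion=[{"wx":0,"wy":0,"wz":0,"dx":0,"dy":0,"dz":0.3,"fingers":0.6},{"wx":0,"wy":0,"wz":0,"dx":0,"dy":0,"dz":0.6,"fingers":0.6},{"wx":0,"wy":0,"wz":0,"dx":0,"dy":0,"dz":0.85,"fingers":0.6},{"wx":0,"wy":0,"wz":0,"dx":0,"dy":0,"dz":1,"fingers":0.6},{"wx":0,"wy":0,"wz":0,"dx":0,"dy":0,"dz":1,"fingers":0.6}])

```text
clock: 32.95
eef_pos: [495.0, -381.9, 39.4]
eef_rot: [-3.139, 0.002, 0.087]
wrist_force: [0.8, -0.6, -0.2]
finger_gap: 29.0
finger_force: 20.0
```

servo_tool(motion=[{"wx":0,"wy":0,"wz":0,"dx":0,"dy":0,"dz":0.12,"fingers":0.6},{"wx":0,"wy":0,"wz":0,"dx":0,"dy":0,"dz":0.22,"fingers":0.6},{"wx":0,"wy":0,"wz":0,"dx":0,"dy":0,"dz":0.22,"fingers":0.6},{"wx":0,"wy":0,"wz":0,"dx":0,"dy":0,"dz":0.22,"fingers":0.06},{"wx":0,"wy":0,"wz":0,"dx":0,"dy":0,"dz":0.22,"fingers":0.06},{"wx":0,"wy":0,"wz":0,"dx":0,"dy":0,"dz":0.22,"fingers":0.06},{"wx":0,"wy":0,"wz":0,"dx":0,"dy":0,"dz":0,"fingers":0.06},{"wx":0,"wy":0,"wz":0,"dx":0,"dy":0,"dz":-0.4,"fingers":0.06},{"wx":0,"wy":0,"wz":0,"dx":0,"dy":0,"dz":-0.8,"fingers":0.06},{"wx":0,"wy":0,"wz":0,"dx":0,"dy":0,"dz":-1,"fingers":0.06}])

```text
clock: 33.95
eef_pos: [496.2, -384.0, 145.2]
eef_rot: [3.138, -0.003, 0.086]
wrist_force: [-0.0, -0.5, 0.1]
finger_gap: 44.1
finger_force: 0.0
```

servo_tool(motion=[{"wx":0,"wy":0,"wz":0,"dx":-0.1,"dy":-0.2,"dz":-0.4,"fingers":0.06},{"wx":0,"wy":0,"wz":0,"dx":-0.2,"dy":-0.6,"dz":-0.6,"fingers":0.06},{"wx":0,"wy":0,"wz":0,"dx":-0.34,"dy":-0.84,"dz":-0.6,"fingers":0}])

```text
clock: 34.25
eef_pos: [454.8, -301.5, 204.4]
eef_rot: [3.138, -0.004, 0.086]
wrist_force: [0.1, 0.3, -0.3]
finger_gap: 46.6
finger_force: 0.0
```

servo_tool(motion=[{"wx":0,"wy":0,"wz":0,"dx":-0.17,"dy":-0.42,"dz":0,"fingers":0},{"wx":0,"wy":0,"wz":0,"dx":-0.34,"dy":-0.84,"dz":0,"fingers":0}])

```text
clock: 34.45
eef_pos: [412.3, -220.5, 201.1]
eef_rot: [3.141, -0.001, 0.085]
wrist_force: [0.2, -0.1, -0.9]
finger_gap: 46.8
finger_force: 0.0
```

servo_tool(motion=[{"wx":0,"wy":0,"wz":0,"dx":-0.17,"dy":-0.42,"dz":0,"fingers":0},{"wx":0,"wy":0,"wz":0,"dx":-0.34,"dy":-0.84,"dz":0,"fingers":0}])

```text
clock: 34.65
eef_pos: [371.1, -139.6, 201.2]
eef_rot: [3.141, -0.001, 0.085]
wrist_force: [0.4, -0.1, 0.6]
finger_gap: 47.2
finger_force: 0.0
```

servo_tool(motion=[{"wx":0,"wy":0,"wz":0,"dx":-0.17,"dy":-0.42,"dz":0,"fingers":0},{"wx":0,"wy":0,"wz":0,"dx":-0.34,"dy":-0.84,"dz":0,"fingers":0},{"wx":0,"wy":0,"wz":0,"dx":-0.34,"dy":-0.84,"dz":0,"fingers":0},{"wx":0,"wy":0,"wz":0,"dx":-0.34,"dy":-0.84,"dz":0,"fingers":0}])

```text
clock: 35.05
eef_pos: [331.4, -60.0, 201.7]
eef_rot: [3.141, -0.002, 0.087]
wrist_force: [-0.2, -1.1, 0.5]
finger_gap: 46.9
finger_force: 0.0
```

Run:
```python
from h import *
s=read_state();print(s["clock"],s["eef_pos"],s["eef_rot"],s["finger_gap"])
cs,o=pots(); t=cs["top"]; w=cs["wrist"]
k=trace("tin",t)[0]; m=k["pixels"].astype(np.uint8); e=cv2.fitEllipse(cv2.convexHull(max(cv2.findContours(m,0,1)[0],key=len)));print("tin",k["conf"],e,atz(t,e[0],31))
def circ(c,x,y,r,z): return np.array([proj(c,(x+r*np.cos(a),y+r*np.sin(a),z)) for a in np.linspace(0,6.28,80)])
im=cv2.resize(t["image"][230:350,410:550,::-1],None,fx=4,fy=4,interpolation=cv2.INTER_CUBIC)
for z,col in((62,(0,0,255)),(0,(0,255,0))): cv2.polylines(im,[((circ(t,463,-351,92,z)-[410,230]+.5)*4).astype(np.int32)],True,col,1)
# grip in wrist
I=w["image"].astype(float); L=trace("lid",w)
L=L[0]["pixels"].astype(np.uint8); L=cv2.fillPoly(np.zeros_like(L),[cv2.convexHull(max(cv2.findContours(L,0,1)[0],key=len))],1).astype(bool)
g=(L&(I.sum(2)<170)&(I[:,:,0]>1.35*I[:,:,2])).astype(np.uint8)
cc=cv2.connectedComponentsWithStats(g); i=1+np.argmax(cc[2][1:,4]); rc=cv2.minAreaRect(np.argwhere(cc[1]==i)[:,::-1].astype(np.float32)); print(rc,atz(w,rc[0],40))
b=w["image"][:,:,::-1]; b=cv2.resize(b[60:360,100:500],(240,180)); im[:180,-240:]=b
cv2.imwrite("pics/tin2.png",im)
```

```text
35.05 [331.3706986  -59.97627307 201.68472865] [ 3.14075229e+00 -1.94148125e-03  8.74605501e-02] 46.90039499730352
wrist [609. 118.] 0.96 1805 z0: [ 430. -315.]
wrist [619.  37.] 0.75 1399 z0: [ 495. -305.]
top [459. 275.] 0.71 161 z0: [ 497. -319.]
top [460. 304.] 0.67 185 z0: [ 430. -321.]
top [487. 305.] 0.61 168 z0: [ 430. -382.]
top [483. 277.] 0.56 197 z0: [ 492. -375.]
top [160. 302.] 0.55 1514 z0: [417. 358.]
side [315. 430.] 0.9 377 z0: [ 433. -316.]
side [325. 459.] 0.86 386 z0: [ 436. -378.]
side [313. 212.] 0.54 2766 z0: [612. 380.]
tin 0.72 ((343.4712829589844, 318.8094482421875), (51.8907585144043, 80.3639907836914), 91.83988952636719) [389.8151851  -58.37792112  31.        ]
((316.0, 170.0), (78.0, 14.0), 90.0) [362.97339372 -61.5711269   40.        ]
```

View pics/tin2.png

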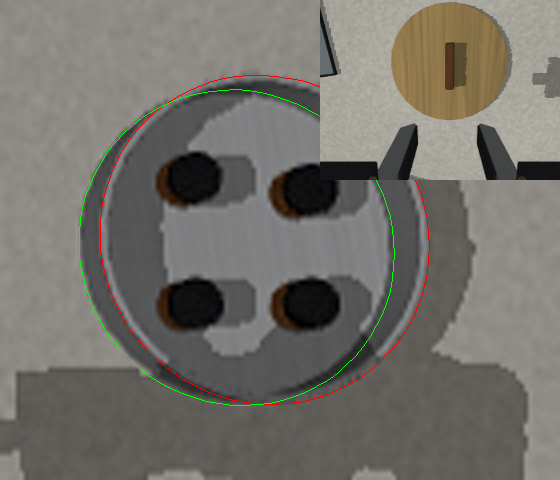

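All four pots stand well inside the tin. The rim matches (463,-351) and the lid has not moved. I'll regrasp the lid at the same pose I released it.

servo_tool(motion=[{"wx":0,"wy":0,"wz":0,"dx":0.15,"dy":0.02,"dz":0.3,"fingers":-0.1},{"wx":0,"wy":0,"wz":0,"dx":0.29,"dy":0.03,"dz":0.65,"fingers":-0.1},{"wx":0,"wy":0,"wz":0,"dx":0.29,"dy":0.03,"dz":1,"fingers":-0.1},{"wx":0,"wy":0,"wz":0,"dx":0.29,"dy":0.03,"dz":1,"fingers":-0.1},{"wx":0,"wy":0,"wz":0,"dx":0.29,"dy":0.03,"dz":1,"fingers":-0.1},{"wx":0,"wy":0,"wz":0,"dx":0.29,"dy":0.03,"dz":1,"fingers":-0.1}])

```text
clock: 36.05
eef_pos: [361.1, -61.0, 102.7]
eef_rot: [3.141, -0.002, 0.086]
wrist_force: [-0.0, -0.1, -0.1]
finger_gap: 51.4
finger_force: 0.0
```

Run:
```python
from h import *
print(read_state()["eef_pos"]);plan(360.5,-60.9,17.5,.086)
```

```text
[361.09643515 -61.01654275 102.72007068]
shift [-0.008 -0.002  0.852] turn [ 0.    -0.001 -0.   ]
```

servo_tool(motion=[{"wx":0,"wy":0,"wz":0,"dx":0,"dy":0,"dz":0.3,"fingers":-0.1},{"wx":0,"wy":0,"wz":0,"dx":0,"dy":0,"dz":0.6,"fingers":-0.1},{"wx":0,"wy":0,"wz":0,"dx":0,"dy":0,"dz":0.8,"fingers":-0.1},{"wx":0,"wy":0,"wz":0,"dx":0,"dy":0,"dz":0.85,"fingers":-0.1},{"wx":0,"wy":0,"wz":0,"dx":0,"dy":0,"dz":0.85,"fingers":-0.1},{"wx":0,"wy":0,"wz":0,"dx":0,"dy":0,"dz":0.85,"fingers":0.5},{"wx":0,"wy":0,"wz":0,"dx":0,"dy":0,"dz":0.85,"fingers":1},{"wx":0,"wy":0,"wz":0,"dx":0,"dy":0,"dz":0.85,"fingers":1},{"wx":0,"wy":0,"wz":0,"dx":0,"dy":0,"dz":0.85,"fingers":1},{"wx":0,"wy":0,"wz":0,"dx":0,"dy":0,"dz":0.85,"fingers":1}], newtons=30)

```text
clock: 37.05
eef_pos: [360.4, -60.7, 16.2]
eef_rot: [3.141, -0.0, 0.086]
wrist_force: [-0.1, 0.3, 0.2]
finger_gap: 15.5
finger_force: 0.0
```

servo_tool(motion=[{"wx":0,"wy":0,"wz":0,"dx":0,"dy":0,"dz":0,"fingers":1},{"wx":0,"wy":0,"wz":0,"dx":0,"dy":0,"dz":0,"fingers":1},{"wx":0,"wy":0,"wz":0,"dx":0,"dy":0,"dz":0,"fingers":1}])

```text
clock: 37.35
eef_pos: [360.3, -60.7, 16.1]
eef_rot: [3.142, -0.0, 0.086]
wrist_force: [-1.3, 0.4, 5.6]
finger_gap: 13.1
finger_force: 30.0
```

servo_tool(motion=[{"wx":0,"wy":0,"wz":0,"dx":0,"dy":0,"dz":-0.2,"fingers":1},{"wx":0,"wy":0,"wz":0,"dx":0,"dy":0,"dz":-0.5,"fingers":1},{"wx":0,"wy":0,"wz":0,"dx":0,"dy":0,"dz":-1,"fingers":1},{"wx":0,"wy":0,"wz":0,"dx":0,"dy":0,"dz":-1,"fingers":1}])

```text
clock: 37.75
eef_pos: [362.6, -61.3, 120.6]
eef_rot: [3.139, -0.008, 0.086]
wrist_force: [0.7, 0.1, -2.2]
finger_gap: 13.1
finger_force: 30.0
```

servo_tool(motion=[{"wx":0,"wy":0,"wz":0,"dx":0.1,"dy":0.3,"dz":-0.2,"fingers":1},{"wx":0,"wy":0,"wz":0,"dx":0.2,"dy":0.6,"dz":-0.3,"fingers":1},{"wx":0,"wy":0,"wz":0,"dx":0.26,"dy":0.99,"dz":-0.3,"fingers":1}])

```text
clock: 38.05
eef_pos: [395.5, -158.0, 146.5]
eef_rot: [3.141, -0.002, 0.087]
wrist_force: [0.8, 0.1, -1.7]
finger_gap: 13.1
finger_force: 30.0
```

servo_tool(motion=[{"wx":0,"wy":0,"wz":0,"dx":0.1,"dy":0.4,"dz":0,"fingers":1},{"wx":0,"wy":0,"wz":0,"dx":0.2,"dy":0.8,"dz":0,"fingers":1},{"wx":0,"wy":0,"wz":0,"dx":0.26,"dy":0.99,"dz":0,"fingers":1}])

```text
clock: 38.35
eef_pos: [429.1, -256.0, 144.5]
eef_rot: [-3.141, 0.001, 0.084]
wrist_force: [0.9, -0.1, -2.0]
finger_gap: 12.8
finger_force: 30.0
```

servo_tool(motion=[{"wx":0,"wy":0,"wz":0,"dx":0.1,"dy":0.4,"dz":0,"fingers":1},{"wx":0,"wy":0,"wz":0,"dx":0.2,"dy":0.8,"dz":0,"fingers":1},{"wx":0,"wy":0,"wz":0,"dx":0.26,"dy":0.99,"dz":0,"fingers":1},{"wx":0,"wy":0,"wz":0,"dx":0.26,"dy":0.99,"dz":0,"fingers":1},{"wx":0,"wy":0,"wz":0,"dx":0.26,"dy":0.99,"dz":0,"fingers":1},{"wx":0,"wy":0,"wz":0,"dx":0.26,"dy":0.99,"dz":0,"fingers":1}])

```text
clock: 38.95
eef_pos: [463.1, -349.0, 145.5]
eef_rot: [-3.141, 0.001, 0.086]
wrist_force: [-1.2, 0.9, -1.2]
finger_gap: 13.0
finger_force: 30.0
```

Run:
```python
from h import *
s=read_state();print(s["eef_pos"],s["eef_rot"]);plan(464.7,-351.1,71.6,.086)
```

```text
[ 463.1336252 -348.9825727  145.4682023] [-3.14085176e+00  6.06795902e-04  8.63317573e-02]
shift [0.014 0.023 0.739] turn [-0.  0.  0.]
```

servo_tool(motion=[{"wx":0,"wy":0,"wz":0,"dx":0.01,"dy":0.02,"dz":0.3,"fingers":1},{"wx":0,"wy":0,"wz":0,"dx":0.01,"dy":0.02,"dz":0.5,"fingers":1},{"wx":0,"wy":0,"wz":0,"dx":0.01,"dy":0.02,"dz":0.62,"fingers":1},{"wx":0,"wy":0,"wz":0,"dx":0.01,"dy":0.02,"dz":0.62,"fingers":1},{"wx":0,"wy":0,"wz":0,"dx":0.01,"dy":0.02,"dz":0.62,"fingers":1},{"wx":0,"wy":0,"wz":0,"dx":0.01,"dy":0.02,"dz":0.62,"fingers":1}])

```text
clock: 39.55
eef_pos: [465.1, -352.1, 85.3]
eef_rot: [3.14, -0.001, 0.086]
wrist_force: [0.2, 0.0, -0.8]
finger_gap: 13.2
finger_force: 30.0
```

Run:
```python
from h import *
s=read_state();print(s["eef_pos"],s["eef_rot"]);plan(464.7,-351.1,71.6,.086)
```

```text
[ 465.05106    -352.07382665   85.30082727] [ 3.14019714e+00 -1.35656831e-03  8.59502967e-02]
shift [-0.003 -0.01   0.137] turn [ 0.001 -0.001 -0.   ]
```

servo_tool(motion=[{"wx":0,"wy":0,"wz":0,"dx":0,"dy":-0.01,"dz":0.04,"fingers":1},{"wx":0,"wy":0,"wz":0,"dx":0,"dy":-0.01,"dz":0.07,"fingers":1},{"wx":0,"wy":0,"wz":0,"dx":0,"dy":-0.01,"dz":0.09,"fingers":1},{"wx":0,"wy":0,"wz":0,"dx":0,"dy":-0.01,"dz":0.11,"fingers":1},{"wx":0,"wy":0,"wz":0,"dx":0,"dy":-0.01,"dz":0.12,"fingers":1},{"wx":0,"wy":0,"wz":0,"dx":0,"dy":-0.01,"dz":0.12,"fingers":1}])

```text
clock: 40.15
eef_pos: [464.5, -350.8, 71.8]
eef_rot: [-3.141, 0.0, 0.086]
wrist_force: [-0.2, -0.7, -1.2]
finger_gap: 12.8
finger_force: 30.0
```

servo_tool(motion=[{"wx":0,"wy":0,"wz":0,"dx":0,"dy":0,"dz":0.01,"fingers":1},{"wx":0,"wy":0,"wz":0,"dx":0,"dy":0,"dz":0.02,"fingers":1},{"wx":0,"wy":0,"wz":0,"dx":0,"dy":0,"dz":0.02,"fingers":1},{"wx":0,"wy":0,"wz":0,"dx":0,"dy":0,"dz":0.02,"fingers":1}])

```text
clock: 40.55
eef_pos: [464.5, -350.9, 70.2]
eef_rot: [3.141, -0.0, 0.086]
wrist_force: [-1.0, 0.9, 2.6]
finger_gap: 13.0
finger_force: 30.0
```

servo_tool(motion=[{"wx":0,"wy":0,"wz":0,"dx":0,"dy":0,"dz":0,"fingers":0.4},{"wx":0,"wy":0,"wz":0,"dx":0,"dy":0,"dz":0,"fingers":0},{"wx":0,"wy":0,"wz":0,"dx":0,"dy":0,"dz":0,"fingers":0},{"wx":0,"wy":0,"wz":0,"dx":0,"dy":0,"dz":0,"fingers":0},{"wx":0,"wy":0,"wz":0,"dx":0,"dy":0,"dz":-0.2,"fingers":0},{"wx":0,"wy":0,"wz":0,"dx":0,"dy":0,"dz":-0.6,"fingers":0},{"wx":0,"wy":0,"wz":0,"dx":0,"dy":0,"dz":-1,"fingers":0},{"wx":0,"wy":0,"wz":0,"dx":0,"dy":0,"dz":-1,"fingers":0}])

```text
clock: 41.35
eef_pos: [466.1, -352.2, 175.6]
eef_rot: [3.135, -0.006, 0.086]
wrist_force: [-0.0, -0.4, 0.1]
finger_gap: 47.2
finger_force: 0.0
```

servo_tool(motion=[{"wx":0,"wy":0,"wz":0,"dx":-0.2,"dy":-0.4,"dz":-0.4,"fingers":0},{"wx":0,"wy":0,"wz":0,"dx":-0.3,"dy":-0.8,"dz":-0.8,"fingers":0},{"wx":0,"wy":0,"wz":0,"dx":-0.3,"dy":-1,"dz":-1,"fingers":0},{"wx":0,"wy":0,"wz":0,"dx":-0.3,"dy":-1,"dz":-1,"fingers":0}])

```text
clock: 41.75
eef_pos: [426.7, -252.0, 274.4]
eef_rot: [3.137, -0.006, 0.088]
wrist_force: [0.1, -0.7, -0.3]
finger_gap: 47.1
finger_force: 0.0
```

servo_tool(motion=[{"wx":0,"wy":0,"wz":0,"dx":-0.2,"dy":-0.4,"dz":-0.4,"fingers":0},{"wx":0,"wy":0,"wz":0,"dx":-0.3,"dy":-0.8,"dz":-0.8,"fingers":0},{"wx":0,"wy":0,"wz":0,"dx":-0.3,"dy":-1,"dz":-1,"fingers":0},{"wx":0,"wy":0,"wz":0,"dx":-0.3,"dy":-1,"dz":-1,"fingers":0}])

```text
clock: 42.15
eef_pos: [387.9, -155.1, 373.6]
eef_rot: [3.138, -0.006, 0.088]
wrist_force: [0.1, -0.6, -0.9]
finger_gap: 47.0
finger_force: 0.0
```

Run:
```python
from h import *
from scipy.optimize import least_squares
np.set_printoptions(precision=3,suppress=True)
s=read_state();print(s["clock"],s["eef_pos"],s["eef_rot"],s["joints"])
t=camera("top");sd=camera("side")
# lid seated: grip+disc
d=trace("lid",t)[0]["pixels"].astype(np.uint8);e=cv2.fitEllipse(cv2.convexHull(max(cv2.findContours(d,0,1)[0],key=len)));print("lid",e,atz(t,e[0],68))
d=trace("lid",sd)[0]["pixels"].astype(np.uint8);e2=cv2.fitEllipse(cv2.convexHull(max(cv2.findContours(d,0,1)[0],key=len)));print("tri",tri((t,e[0]),(sd,e2[0])))
# lamp fit: bar box silhouette to mask in both views
def box(p):
    hx,hy,sw,ti=p; u=np.array([np.cos(sw)*np.cos(ti),np.sin(sw)*np.cos(ti),np.sin(ti)]); v=np.array([-np.sin(sw),np.cos(sw),0]); n=np.cross(u,v)*1
    h=np.array([hx,hy,240.]); return h,u,v,n
M=[trace("lamp_tip",c)[0]["pixels"] for c in(t,sd)]
def sil(c,p,a0):
    h,u,v,n=box(p); P=np.array([proj(c,h+u*a+v*b+n*g) for a in(a0,250) for b in(-18,18) for g in(-7,7)]).astype(np.float32)
    return cv2.convexHull(P.reshape(-1,1,2))
def res(p):
    r=[]
    for c,m in zip((t,sd),M):
        k=max(cv2.findContours(m.astype(np.uint8),0,1)[0],key=len)[:,0].astype(float); H=sil(c,p,25)
        tip=k[np.argsort(np.linalg.norm(k-proj(c,box(p)[0]),axis=1))]
        for q in k[::3]:
            if np.linalg.norm(q-proj(c,box(p)[0]))>22: r.append(cv2.pointPolygonTest(H,(float(q[0]),float(q[1])),True))
    h=proj(t,(p[0],p[1],240)); b=proj(t,(p[0],p[1],18)); r=r+list(2*(h-[152,194.4]))+list(2*(b-[180,217.4]))
    n=150; return np.array((r+[0]*n)[:n])
f=least_squares(res,[618,335,2.82,-.27],x_scale=[10,10,.1,.1],loss="soft_l1",diff_step=1e-3); print("lamp",f.x,f.cost,np.abs(f.fun).mean())
bm=np.array([590,91,18.]); D=np.hypot(*(bm[:2]-f.x[:2])); print("D",D,"dir",np.arctan2(*(bm[:2]-f.x[:2])[::-1]))
```

```text
42.15 [ 387.931 -155.131  373.608] [ 3.138 -0.006  0.088] [-0.468 -0.082  1.509  0.     1.707  1.015]
lid ((476.54522705078125, 287.9573669433594), (80.24610137939453, 85.36849975585938), 135.0377960205078) [ 464.947 -351.445   68.   ]
tri (array([ 466.586, -353.619,   60.51 ]), [np.float64(0.45424131143555635), np.float64(0.5872760595547492)])
lamp [616.339 337.855   2.822  -0.318] 38.45115521446274 0.5123232318587528
D 248.25629604784964 dir -1.6770917271184778
```

The lid reads as seated: contact came at TCP z 70.2, and the disc is at (464,-352) and level. Now I'll look at the book from above while heading to the lamp.

servo_tool(motion=[{"wx":0,"wy":0,"wz":0,"dx":0.1,"dy":-0.4,"dz":0,"fingers":0},{"wx":0,"wy":0,"wz":0,"dx":0.21,"dy":-0.8,"dz":0,"fingers":0}])

```text
clock: 42.65
eef_pos: [401.6, -75.2, 368.8]
eef_rot: [-3.141, 0.002, 0.082]
wrist_force: [1.9, 0.7, 0.3]
finger_gap: 47.2
finger_force: 0.0
```

servo_tool(motion=[{"wx":0,"wy":0,"wz":0,"dx":0.1,"dy":-0.4,"dz":0,"fingers":0},{"wx":0,"wy":0,"wz":0,"dx":0.21,"dy":-0.8,"dz":0,"fingers":0}])

```text
clock: 42.85
eef_pos: [415.8, 7.4, 369.1]
eef_rot: [-3.141, 0.001, 0.085]
wrist_force: [0.2, 0.9, 0.9]
finger_gap: 47.1
finger_force: 0.0
```

servo_tool(motion=[{"wx":0,"wy":0,"wz":0,"dx":0.1,"dy":-0.4,"dz":0,"fingers":0},{"wx":0,"wy":0,"wz":0,"dx":0.21,"dy":-0.8,"dz":0,"fingers":-0.4},{"wx":0,"wy":0,"wz":0,"dx":0.21,"dy":-0.8,"dz":0,"fingers":-0.4},{"wx":0,"wy":0,"wz":0,"dx":0.21,"dy":-0.8,"dz":0,"fingers":-0.4}])

```text
clock: 43.25
eef_pos: [429.9, 87.9, 369.0]
eef_rot: [3.141, 0.002, 0.087]
wrist_force: [0.4, -0.3, -0.1]
finger_gap: 65.2
finger_force: 0.0
```

Run:
```python
from h import *
np.set_printoptions(precision=2,suppress=True)
s=read_state();print(s["clock"],s["eef_pos"],s["eef_rot"])
w=camera("wrist");t=camera("top")
for c in(w,t):
    d=trace("book",c)[0]; m=d["pixels"].astype(np.uint8); k=max(cv2.findContours(m,0,1)[0],key=len)
    q=cv2.boxPoints(cv2.minAreaRect(k)); C=np.array([atz(c,p,18) for p in q]); print(d["conf"],q.round(0).tolist(),"ctr",C.mean(0),"moments",atz(c,d["location"],18),np.linalg.norm(C-np.roll(C,1,0),axis=1))
save(w,"w7")
```

```text
43.25 [429.93  87.86 368.99] [3.14 0.   0.09]
0.65 [[586.0, 116.0], [639.0, 116.0], [639.0, 252.0], [586.0, 252.0]] ctr [ 449.61 -324.54   18.  ] moments [ 444.72 -333.43   18.  ] [190.69  69.05 191.74  75.45]
0.97 [[228.0, 196.0], [334.0, 194.0], [335.0, 266.0], [229.0, 268.0]] ctr [591.46  90.18  18.  ] moments [612.3   76.48  18.  ] [171.61 251.11 171.77 246.58]
```

View pics/w7.png

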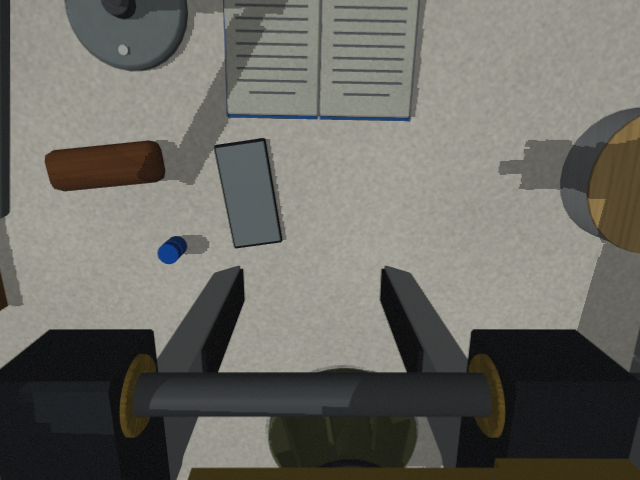

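This view shows the near edge of the book from (227,115) to (411,119) with the fold at (318,117). The lamp base is at upper left, the blue look-alike at (172,250), and the phone and case are in place.

Run:
```python
from h import *
np.set_printoptions(precision=2,suppress=True)
w=camera("wrist");t=camera("top")
a,b,f=[atz(w,p,18) for p in((227.5,115),(410.5,119),(318,117))]; v=(b-a);L=np.linalg.norm(v);v/=L; n=np.array([-v[1],v[0],0]); n=n if n[0]>0 else -n
print(a,b,f,L,"mid",(a+b)/2+88*n, f+88*n)
p=[atz(t,q,18) for q in((279.5,196),(282,267))]; print("top fold",p,(p[0]+p[1])/2)
# tin disc lamp lower edge in wrist
print("lamp base low edge", atz(w,(130,70),18))
st=read_state(); plan(440,390,290,-0.1)
```

```text
[500.21 203.57  18.  ] [515.31 -36.97  18.  ] [507.68  84.74  18.  ] 241.00656348508033 mid [595.59  88.81  18.  ] [595.5   90.26  18.  ]
top fold [array([673.64,  97.4 ,  18.  ]), array([505.49,  85.7 ,  18.  ])] [589.56  91.55  18.  ]
lamp base low edge [545.07 329.27  18.  ]
shift [ 0.36 -3.01  0.8 ] turn [ 0.   -0.    0.09]
```

servo_tool(motion=[{"wx":0,"wy":0,"wz":0,"dx":0.07,"dy":-0.5,"dz":0.1,"fingers":-0.4},{"wx":0,"wy":0,"wz":0,"dx":0.15,"dy":-1,"dz":0.2,"fingers":-0.4}])

```text
clock: 43.75
eef_pos: [436.3, 185.7, 350.9]
eef_rot: [-3.141, -0.001, 0.082]
wrist_force: [0.9, -0.3, -0.1]
finger_gap: 66.1
finger_force: 0.0
```

servo_tool(motion=[{"wx":0,"wy":0,"wz":0,"dx":0.07,"dy":-0.5,"dz":0.1,"fingers":-0.4},{"wx":0,"wy":0,"wz":0,"dx":0.15,"dy":-1,"dz":0.2,"fingers":-0.4}])

```text
clock: 43.95
eef_pos: [442.1, 285.0, 331.0]
eef_rot: [-3.141, -0.001, 0.085]
wrist_force: [1.3, -0.0, 0.7]
finger_gap: 65.6
finger_force: 0.0
```

servo_tool(motion=[{"wx":0,"wy":0,"wz":0,"dx":0.07,"dy":-0.5,"dz":0.1,"fingers":-0.4},{"wx":0,"wy":0,"wz":0,"dx":0.15,"dy":-1,"dz":0.2,"fingers":-0.4},{"wx":0,"wy":0,"wz":0.07,"dx":0.15,"dy":-1,"dz":0.2,"fingers":-0.5},{"wx":0,"wy":0,"wz":0.144,"dx":0.15,"dy":-1,"dz":0.2,"fingers":-0.5},{"wx":0,"wy":0,"wz":0.144,"dx":0.15,"dy":-1,"dz":0.2,"fingers":-0.5},{"wx":0,"wy":0,"wz":0.144,"dx":0.15,"dy":-1,"dz":0.2,"fingers":-0.5}])

```text
clock: 44.55
eef_pos: [448.8, 384.1, 311.4]
eef_rot: [-3.141, -0.0, -0.199]
wrist_force: [0.4, 0.5, 0.1]
finger_gap: 70.4
finger_force: 0.0
```

```bash
cat > lamp.py <<'E'
from h import *
from scipy.optimize import least_squares
def uvn(sw,ti):
    u=np.array([np.cos(sw)*np.cos(ti),np.sin(sw)*np.cos(ti),np.sin(ti)]); v=np.array([-np.sin(sw),np.cos(sw),0]); return u,v,np.cross(u,v)
def edges(c,hinge,sw,ti,q="lamp_tip",a0=30):
    pass
def fit(cams,x0,hinge=(617.5,337.),conf=.4,sig=3.):
    ks=[]
    for c in cams:
        r=trace("lamp_tip",c)
        if not r or r[0]["conf"]<conf: print("no lamp in a view"); continue
        m=r[0]["pixels"].astype(np.uint8); ks.append((c,max(cv2.findContours(m,0,1)[0],key=len)[:,0].astype(float)[::3]))
    def res(p):
        h=np.array([p[0],p[1],240.]); u,v,n=uvn(p[2],p[3]); r=[(p[0]-hinge[0])/sig*2,(p[1]-hinge[1])/sig*2]
        for c,k in ks:
            H=cv2.convexHull(np.array([proj(c,h+u*a+v*b+n*g) for a in(28,250) for b in(-18,18) for g in(-7,7)]).astype(np.float32).reshape(-1,1,2))
            hp=proj(c,h); r+=[cv2.pointPolygonTest(H,(float(x),float(y)),True) if np.hypot(*(np.array((x,y))-hp))>24 else 0 for x,y in k]
        return np.array(r)
    best=None
    for dt in(-.15,0,.15):
        f=least_squares(res,[*hinge,x0[0],x0[1]+dt],x_scale=[5,5,.1,.1],loss="soft_l1",diff_step=1e-3)
        if best is None or f.cost<best.cost: best=f
    print("lamp fit",best.x.round(3),"res",np.abs(best.fun).mean().round(2)); return best.x
def aim(x,mid=(592,90.5,18.)):
    h=np.array([x[0],x[1],240.]);u,v,n=uvn(x[2],x[3]);P=h+160*u-8.5*n; Q=P-n*(P[2]-18)/n[2]; print("aim hits",Q.round(1),"err",(Q-mid)[:2].round(1))
E
python3 - <<'E'
from lamp import *
s=read_state();print(s["clock"],s["eef_pos"],s["eef_rot"],s["joints"].round(2))
x=fit([camera("top"),camera("side")],(2.82,-.3))
x=fit([camera("top"),camera("side"),camera("wrist")],(2.82,-.3))
u,v,n=uvn(x[2],x[3]); print(np.array([x[0],x[1],240])+185*u); plan(450,392.5,158,-.2)
E
```

```text
44.55 [448.77228122 384.05799612 311.36301893] [-3.14141517e+00 -1.66591743e-04 -1.98530817e-01] [ 0.65  0.34  1.18 -0.    1.62  2.42]
no lamp in a view
lamp fit [ 6.15718e+02  3.37314e+02  2.73300e+00 -3.16000e-01] res 0.41
lamp fit [ 6.16344e+02  3.38002e+02  2.83900e+00 -2.90000e-01] res 0.88
[447.08928849 390.78069485 187.15928873]
shift [-1.000e-03 -8.100e-02  1.532e+00] turn [-0.    -0.    -0.001]
```

servo_tool(motion=[{"wx":0,"wy":0,"wz":0,"dx":0,"dy":-0.04,"dz":0.3,"fingers":-0.5},{"wx":0,"wy":0,"wz":0,"dx":0,"dy":-0.07,"dz":0.6,"fingers":-0.5},{"wx":0,"wy":0,"wz":0,"dx":0,"dy":-0.07,"dz":0.8,"fingers":-0.5},{"wx":0,"wy":0,"wz":0,"dx":0,"dy":-0.07,"dz":0.95,"fingers":-0.5},{"wx":0,"wy":0,"wz":0,"dx":0,"dy":-0.07,"dz":1,"fingers":-0.5},{"wx":0,"wy":0,"wz":0,"dx":0,"dy":-0.07,"dz":1,"fingers":-0.5}])

```text
clock: 45.65
eef_pos: [449.8, 391.3, 211.0]
eef_rot: [3.141, 0.0, -0.202]
wrist_force: [0.4, -0.4, 0.1]
finger_gap: 70.2
finger_force: 0.0
```

servo_tool(motion=[{"wx":0,"wy":0,"wz":0,"dx":0,"dy":0,"dz":0.15,"fingers":-0.5},{"wx":0,"wy":0,"wz":0,"dx":0,"dy":0,"dz":0.3,"fingers":-0.5},{"wx":0,"wy":0,"wz":0,"dx":0,"dy":0,"dz":0.5,"fingers":-0.5},{"wx":0,"wy":0,"wz":0,"dx":0,"dy":0,"dz":0.5,"fingers":-0.5},{"wx":0,"wy":0,"wz":0,"dx":0,"dy":0,"dz":0.5,"fingers":-0.5}])

```text
clock: 46.15
eef_pos: [450.2, 391.7, 162.5]
eef_rot: [-3.141, -0.001, -0.202]
wrist_force: [-0.1, -0.7, 0.7]
finger_gap: 70.1
finger_force: 0.0
```

Run:
```python
from h import *
s=read_state();print(s["clock"],s["eef_pos"],s["eef_rot"],s["wrist_force"].round(1))
# arc plan, swivel steps (caged, tool vertical), print per-call shift/turn from the previous waypoint
H=np.array([617.5,337.]); rho=177
sw=np.array([2.839,2.96,3.12,3.3,3.5,3.7,3.9,4.1,4.3,4.5,4.61]); 
prev=(np.array(s["eef_pos"]),s["eef_rot"][2])
for a in sw[1:]:
    p=np.r_[H+rho*np.array([np.cos(a),np.sin(a)]),160]; yaw=a-np.pi
    R0=Ro.from_euler("xyz",[np.pi,0,prev[1]]); R=Ro.from_euler("xyz",[np.pi,0,yaw])
    print(a,p.round(1),"shift",(R0.inv().apply(p-prev[0])/100).round(3),"wz",((R0.inv()*R).as_rotvec()/2).round(3)[2]); prev=(p,yaw)
```

```text
46.15 [450.1862565  391.65052556 162.46113176] [-3.14080369e+00 -7.09008761e-04 -2.02149010e-01] [-0.1 -0.7  0.7]
2.96 [443.4 369.  160. ] shift [-0.021  0.236  0.025] wz -0.01
3.12 [440.5 340.8 160. ] shift [0.023 0.282 0.   ] wz -0.08
3.3 [442.7 309.1 160. ] shift [0.029 0.317 0.   ] wz -0.09
3.5 [451.7 274.9 160. ] shift [0.035 0.352 0.   ] wz -0.1
3.7 [467.4 243.2 160. ] shift [0.035 0.352 0.   ] wz -0.1
3.9 [489.  215.3 160. ] shift [0.035 0.352 0.   ] wz -0.1
4.1 [515.8 192.2 160. ] shift [0.035 0.352 0.   ] wz -0.1
4.3 [546.6 174.8 160. ] shift [0.035 0.352 0.   ] wz -0.1
4.5 [580.2 164.  160. ] shift [0.035 0.352 0.   ] wz -0.1
4.61 [599.4 160.9 160. ] shift [0.011 0.194 0.   ] wz -0.055
```

servo_tool(motion=[{"wx":0,"wy":0,"wz":0,"dx":-0.01,"dy":0.1,"dz":0.02,"fingers":-0.4},{"wx":0,"wy":0,"wz":-0.01,"dx":-0.02,"dy":0.236,"dz":0.02,"fingers":-0.3}])

```text
clock: 46.35
eef_pos: [443.1, 368.5, 160.0]
eef_rot: [-3.14, -0.001, -0.182]
wrist_force: [-0.2, 2.0, -0.6]
finger_gap: 62.0
finger_force: 0.7
```

servo_tool(motion=[{"wx":0,"wy":0,"wz":-0.04,"dx":0.01,"dy":0.141,"dz":0,"fingers":-0.2},{"wx":0,"wy":0,"wz":-0.08,"dx":0.023,"dy":0.282,"dz":0,"fingers":-0.2}])

```text
clock: 46.55
eef_pos: [440.3, 339.9, 160.3]
eef_rot: [-3.14, -0.001, -0.019]
wrist_force: [0.7, 2.0, 0.1]
finger_gap: 56.7
finger_force: 0.6
```

servo_tool(motion=[{"wx":0,"wy":0,"wz":-0.045,"dx":0.01,"dy":0.16,"dz":0,"fingers":-0.1},{"wx":0,"wy":0,"wz":-0.09,"dx":0.029,"dy":0.317,"dz":0,"fingers":-0.1}])

```text
clock: 46.75
eef_pos: [442.5, 308.1, 160.4]
eef_rot: [-3.141, -0.002, 0.162]
wrist_force: [0.4, 0.5, -0.5]
finger_gap: 51.8
finger_force: 0.6
```

Run:
```python
from lamp import *
s=read_state();print(s["clock"],s["eef_pos"],s["eef_rot"],s["wrist_force"].round(1),s["finger_gap"])
x=fit([camera("top"),camera("side"),camera("wrist")],(3.25,-.3))
```

```text
46.75 [442.50550014 308.10503259 160.38645437] [-3.14062249e+00 -1.70239158e-03  1.61715860e-01] [ 0.4  0.5 -0.5] 51.76999515299266
lamp fit [ 6.30732e+02  3.38498e+02  3.27400e+00 -2.81000e-01] res 3.43
```

The bar follows the cage, so I'll continue the swing.

servo_tool(motion=[{"wx":0,"wy":0,"wz":-0.05,"dx":0.01,"dy":0.18,"dz":0,"fingers":-0.1},{"wx":0,"wy":0,"wz":-0.1,"dx":0.035,"dy":0.352,"dz":0,"fingers":-0.1}])

```text
clock: 47.25
eef_pos: [451.3, 275.1, 159.3]
eef_rot: [-3.141, -0.0, 0.362]
wrist_force: [0.8, 2.1, 0.8]
finger_gap: 51.9
finger_force: 0.6
```

servo_tool(motion=[{"wx":0,"wy":0,"wz":-0.05,"dx":0.01,"dy":0.18,"dz":0,"fingers":-0.1},{"wx":0,"wy":0,"wz":-0.1,"dx":0.035,"dy":0.352,"dz":0,"fingers":-0.1}])

```text
clock: 47.45
eef_pos: [467.1, 242.9, 159.3]
eef_rot: [-3.141, 0.0, 0.561]
wrist_force: [0.2, 2.4, 0.5]
finger_gap: 51.8
finger_force: 0.6
```

servo_tool(motion=[{"wx":0,"wy":0,"wz":-0.05,"dx":0.01,"dy":0.18,"dz":0,"fingers":-0.1},{"wx":0,"wy":0,"wz":-0.1,"dx":0.035,"dy":0.352,"dz":0,"fingers":-0.1}])

```text
clock: 47.65
eef_pos: [488.8, 214.8, 159.3]
eef_rot: [-3.141, 0.0, 0.761]
wrist_force: [0.1, 1.1, 0.2]
finger_gap: 51.5
finger_force: 0.6
```

servo_tool(motion=[{"wx":0,"wy":0,"wz":-0.05,"dx":0.01,"dy":0.18,"dz":0,"fingers":-0.1},{"wx":0,"wy":0,"wz":-0.1,"dx":0.035,"dy":0.352,"dz":0,"fingers":-0.1}])

```text
clock: 47.85
eef_pos: [515.7, 191.7, 159.2]
eef_rot: [-3.141, 0.0, 0.961]
wrist_force: [-0.9, 1.7, -0.1]
finger_gap: 51.7
finger_force: 0.6
```

servo_tool(motion=[{"wx":0,"wy":0,"wz":-0.05,"dx":0.01,"dy":0.18,"dz":0,"fingers":-0.1},{"wx":0,"wy":0,"wz":-0.1,"dx":0.035,"dy":0.352,"dz":0,"fingers":-0.1}])

```text
clock: 48.05
eef_pos: [546.7, 174.4, 159.1]
eef_rot: [-3.141, 0.0, 1.161]
wrist_force: [-1.3, 2.1, 1.2]
finger_gap: 51.9
finger_force: 0.6
```

servo_tool(motion=[{"wx":0,"wy":0,"wz":-0.05,"dx":0.01,"dy":0.18,"dz":0,"fingers":-0.1},{"wx":0,"wy":0,"wz":-0.1,"dx":0.035,"dy":0.352,"dz":0,"fingers":-0.1},{"wx":0,"wy":0,"wz":-0.1,"dx":0.035,"dy":0.352,"dz":0,"fingers":-0.1},{"wx":0,"wy":0,"wz":-0.1,"dx":0.035,"dy":0.352,"dz":0,"fingers":-0.1}])

```text
clock: 48.45
eef_pos: [579.5, 163.8, 158.9]
eef_rot: [-3.141, 0.0, 1.354]
wrist_force: [-0.1, 1.3, 0.2]
finger_gap: 51.5
finger_force: 0.0
```

Run:
```python
from lamp import *
s=read_state();print(s["clock"],s["eef_pos"],s["eef_rot"],s["wrist_force"].round(1),s["finger_gap"],s["joints"].round(2))
x=fit([camera("top"),camera("side"),camera("wrist")],(4.45,-.3))
```

```text
48.45 [579.48678132 163.83213015 158.85398088] [-3.14105548e+00  1.65569066e-04  1.35433903e+00] [-0.1  1.3  0.2] 51.47754662283234 [0.21 0.44 1.39 0.   1.31 0.43]
lamp fit [ 6.22258e+02  3.50469e+02  4.46100e+00 -2.79000e-01] res 3.56
```

```bash
cat >> lamp.py <<'E'
def toolpose(sw,ti,rho=185.,H=(617.5,337.,240.)):
    u,v,n=uvn(sw,ti); R=np.c_[-u,np.cross(-n,-u),-n]; return np.array(H)+rho*u-19*n, Ro.from_matrix(R)
def rows(p0,R0,poses):
    for p,R in poses:
        print("d",(R0.inv().apply(p-p0)/100).round(3),"w",((R0.inv()*R).as_rotvec()/2).round(4))
E
python3 - <<'E'
from lamp import *
s=read_state(); p0=np.array(s["eef_pos"]);R0=Ro.from_euler("xyz",s["eef_rot"])
P1=toolpose(4.609,-.29); print(P1[0],P1[1].as_euler("xyz")); rows(p0,R0,[P1])
print("tilt"); rows(*P1,[toolpose(4.609,t) for t in np.linspace(-.29,.3385,11)[1:]])
E
```

```text
[599.76506335 166.07559135 168.89220472] [ 3.14159265 -0.29        1.46740735]
d [ 0.067  0.192 -0.094] w [ 0.0081  0.1448 -0.0546]
tilt
d [-0.008  0.    -0.117] w [-0.     -0.0314  0.    ]
d [-0.009  0.    -0.233] w [ 0.     -0.0629 -0.    ]
d [-0.003  0.    -0.35 ] w [ 0.     -0.0943  0.    ]
d [ 0.011  0.    -0.466] w [-0.     -0.1257  0.    ]
d [ 0.032  0.    -0.581] w [ 0.     -0.1571 -0.    ]
d [ 0.06   0.    -0.695] w [ 0.     -0.1886 -0.    ]
d [ 0.095  0.    -0.806] w [ 0.   -0.22 -0.  ]
d [ 0.137  0.    -0.915] w [ 0.     -0.2514  0.    ]
d [ 0.186  0.    -1.021] w [ 0.     -0.2828  0.    ]
d [ 0.242  0.    -1.124] w [ 0.     -0.3142 -0.    ]
```

Move to the aligned pose, then pinch the bar.

servo_tool(motion=[{"wx":0.002,"wy":0.04,"wz":-0.015,"dx":0.02,"dy":0.05,"dz":-0.02,"fingers":-0.1},{"wx":0.004,"wy":0.08,"wz":-0.03,"dx":0.04,"dy":0.1,"dz":-0.05,"fingers":-0.1},{"wx":0.006,"wy":0.11,"wz":-0.042,"dx":0.05,"dy":0.15,"dz":-0.07,"fingers":-0.1},{"wx":0.008,"wy":0.145,"wz":-0.055,"dx":0.067,"dy":0.192,"dz":-0.09,"fingers":-0.1},{"wx":0.008,"wy":0.145,"wz":-0.055,"dx":0.067,"dy":0.192,"dz":-0.09,"fingers":-0.1},{"wx":0.008,"wy":0.145,"wz":-0.055,"dx":0.067,"dy":0.192,"dz":-0.09,"fingers":0.1},{"wx":0.008,"wy":0.145,"wz":-0.055,"dx":0.067,"dy":0.192,"dz":-0.09,"fingers":0.4},{"wx":0.008,"wy":0.145,"wz":-0.055,"dx":0.067,"dy":0.192,"dz":-0.09,"fingers":0.4},{"wx":0.008,"wy":0.145,"wz":-0.055,"dx":0.067,"dy":0.192,"dz":-0.09,"fingers":0.4}], newtons=15)

```text
clock: 49.65
eef_pos: [599.9, 166.3, 168.2]
eef_rot: [-3.142, -0.29, 1.469]
wrist_force: [-0.7, 1.2, 0.1]
finger_gap: 36.0
finger_force: 15.0
```

Run:
```python
from lamp import *
s=read_state();print(s["clock"],s["eef_pos"],s["eef_rot"],s["wrist_force"].round(1),s["moment"].round(2),s["finger_gap"],s["finger_force"])
x=fit([camera("side"),camera("top")],(4.609,-.3))
```

```text
49.65 [599.86173362 166.26004118 168.20698699] [-3.14153317 -0.28977058  1.46894122] [-0.7  1.2  0.1] [-0.15  0.17  0.07] 35.99206870023031 14.982619732618332
lamp fit [ 6.16487e+02  3.37550e+02  4.62000e+00 -2.64000e-01] res 1.16
```

servo_tool(motion=[{"wx":0,"wy":-0.0314,"wz":0,"dx":-0.008,"dy":0,"dz":-0.117,"fingers":0.4},{"wx":0,"wy":-0.0629,"wz":0,"dx":-0.009,"dy":0,"dz":-0.233,"fingers":0.4},{"wx":0,"wy":-0.0943,"wz":0,"dx":-0.003,"dy":0,"dz":-0.35,"fingers":0.4},{"wx":0,"wy":-0.1257,"wz":0,"dx":0.011,"dy":0,"dz":-0.466,"fingers":0.4},{"wx":0,"wy":-0.1571,"wz":0,"dx":0.032,"dy":0,"dz":-0.581,"fingers":0.4},{"wx":0,"wy":-0.1886,"wz":0,"dx":0.06,"dy":0,"dz":-0.695,"fingers":0.4},{"wx":0,"wy":-0.22,"wz":0,"dx":0.095,"dy":0,"dz":-0.806,"fingers":0.4},{"wx":0,"wy":-0.22,"wz":0,"dx":0.095,"dy":0,"dz":-0.806,"fingers":0.4}])

```text
clock: 50.65
eef_pos: [598.9, 152.3, 249.1]
eef_rot: [3.14, 0.152, 1.469]
wrist_force: [-1.5, -4.7, 2.2]
finger_gap: 35.7
finger_force: 15.0
```

Run:
```python
from lamp import *
s=read_state();print(s["eef_pos"],s["eef_rot"],s["wrist_force"].round(1),s["moment"].round(2),s["finger_gap"])
p0=np.array(s["eef_pos"]);R0=Ro.from_euler("xyz",s["eef_rot"])
x=fit([camera("side"),camera("top")],(4.609,.15)); aim(x)
rows(p0,R0,[toolpose(4.609,t) for t in(.15,.2,.25,.3,.34,.37)])
```

```text
[598.89306723 152.30112217 249.093994  ] [3.14013255 0.15198406 1.46934016] [-1.5 -4.7  2.2] [-0.88  0.35 -0.13] 35.699579252123904
lamp fit [6.17773e+02 3.38271e+02 4.60100e+00 1.88000e-01] res 1.04
aim hits [594.9 134.5  18. ] err [ 2.9 44. ]
d [-0.001 -0.006  0.003] w [0.0009 0.001  0.001 ]
d [-0.008 -0.005 -0.09 ] w [ 0.0009 -0.024   0.0009]
d [-0.011 -0.005 -0.183] w [ 0.0009 -0.049   0.0009]
d [-0.009 -0.005 -0.276] w [ 0.0009 -0.074   0.0009]
d [-0.004 -0.005 -0.35 ] w [ 0.001  -0.094   0.0009]
d [ 0.001 -0.005 -0.406] w [ 0.001  -0.109   0.0009]
```

servo_tool(motion=[{"wx":0,"wy":-0.024,"wz":0,"dx":-0.008,"dy":-0.003,"dz":-0.09,"fingers":0.4},{"wx":0,"wy":-0.049,"wz":0,"dx":-0.011,"dy":-0.003,"dz":-0.183,"fingers":0.4},{"wx":0,"wy":-0.074,"wz":0,"dx":-0.009,"dy":-0.003,"dz":-0.276,"fingers":0.4},{"wx":0,"wy":-0.09,"wz":0,"dx":-0.005,"dy":-0.003,"dz":-0.335,"fingers":0.4},{"wx":0,"wy":-0.09,"wz":0,"dx":-0.005,"dy":-0.003,"dz":-0.335,"fingers":0.4},{"wx":0,"wy":-0.09,"wz":0,"dx":-0.005,"dy":-0.003,"dz":-0.335,"fingers":0.4}])

```text
clock: 51.45
eef_pos: [598.9, 156.5, 281.2]
eef_rot: [3.141, 0.328, 1.469]
wrist_force: [1.6, 1.3, 1.1]
finger_gap: 35.9
finger_force: 15.0
```

Run:
```python
from lamp import *
s=read_state();print(s["eef_pos"],s["eef_rot"],s["wrist_force"].round(1),s["moment"].round(2),s["finger_gap"])
for _ in range(2):
    x=fit([camera("side"),camera("top")],(4.609,.33)); aim(x)
```

```text
[598.88625038 156.46755551 281.1855048 ] [3.14141811 0.32794661 1.46853707] [1.6 1.3 1.1] [ 0.46 -0.08 -0.17] 35.90141962140369
lamp fit [6.17028e+02 3.38120e+02 4.59800e+00 3.67000e-01] res 1.1
aim hits [587.7  83.   18. ] err [-4.3 -7.5]
lamp fit [6.16763e+02 3.40462e+02 4.60300e+00 3.55000e-01] res 1.32
aim hits [589.1  89.2  18. ] err [-2.9 -1.3]
```

servo_tool(motion=[{"wx":0,"wy":0,"wz":0,"dx":0,"dy":0,"dz":0,"fingers":0},{"wx":0,"wy":0,"wz":0,"dx":0,"dy":0,"dz":0,"fingers":-0.4},{"wx":0,"wy":0,"wz":0,"dx":0,"dy":0,"dz":0,"fingers":-0.4},{"wx":0,"wy":0,"wz":0,"dx":0,"dy":0,"dz":0,"fingers":-0.4},{"wx":0,"wy":0,"wz":0,"dx":0,"dy":0,"dz":-0.2,"fingers":-0.4},{"wx":0,"wy":0,"wz":0,"dx":0,"dy":0,"dz":-0.5,"fingers":-0.4},{"wx":0,"wy":0,"wz":0,"dx":0,"dy":0,"dz":-0.8,"fingers":-0.4},{"wx":0,"wy":0,"wz":0,"dx":0,"dy":0,"dz":-0.8,"fingers":-0.4}])

```text
clock: 52.65
eef_pos: [601.8, 183.2, 360.9]
eef_rot: [3.136, 0.327, 1.468]
wrist_force: [-0.2, 0.0, 0.5]
finger_gap: 65.7
finger_force: 0.0
```

servo_tool(motion=[{"wx":0,"wy":0.05,"wz":0.05,"dx":-0.5,"dy":0,"dz":0,"fingers":-0.4},{"wx":0,"wy":0.1,"wz":0.1,"dx":-1,"dy":0,"dz":0,"fingers":-0.4},{"wx":0,"wy":0.164,"wz":0.1,"dx":-1,"dy":0,"dz":0,"fingers":-0.4},{"wx":0,"wy":0.164,"wz":0.1,"dx":-1,"dy":0,"dz":0,"fingers":-0.4}])

```text
clock: 53.05
eef_pos: [591.5, 85.1, 390.6]
eef_rot: [3.107, -0.007, 1.267]
wrist_force: [-0.4, -0.1, 0.1]
finger_gap: 65.4
finger_force: 0.0
```

Run:
```python
from lamp import *
s=read_state();print(s["clock"],s["eef_pos"],s["eef_rot"],s["wrist_force"].round(1),s["joints"].round(2))
plan(400,-50,380,.6)
for _ in range(2):
    x=fit([camera("side"),camera("top")],(4.609,.33)); aim(x)
```

```text
53.05 [591.49241108  85.08536719 390.57456811] [ 3.10718752 -0.00675564  1.26716099] [-0.4 -0.1  0.1] [ 0.08  0.34  1.   -0.01  1.77  0.39]
shift [-1.862 -1.426  0.044] turn [ 0.015 -0.009  0.333]
no lamp in a view
lamp fit [6.17498e+02 3.36999e+02 4.60200e+00 3.59000e-01] res 0.07
aim hits [589.4  84.2  18. ] err [-2.6 -6.3]
lamp fit [6.16134e+02 3.36936e+02 4.61100e+00 3.58000e-01] res 0.61
aim hits [590.4  84.4  18. ] err [-1.6 -6.1]
```

servo_tool(motion=[{"wx":0,"wy":0,"wz":0,"dx":-0.47,"dy":-0.35,"dz":0,"fingers":-0.4},{"wx":0,"wy":0,"wz":0,"dx":-0.93,"dy":-0.71,"dz":0,"fingers":-0.4},{"wx":0,"wy":0,"wz":0,"dx":-0.93,"dy":-0.71,"dz":0,"fingers":-0.4}])

```text
clock: 53.75
eef_pos: [494.3, 19.1, 387.2]
eef_rot: [3.108, -0.002, 1.272]
wrist_force: [0.6, -0.3, 0.6]
finger_gap: 65.8
finger_force: 0.0
```

servo_tool(motion=[{"wx":0,"wy":0,"wz":0,"dx":-0.47,"dy":-0.35,"dz":0,"fingers":-0.4},{"wx":0,"wy":0,"wz":0,"dx":-0.93,"dy":-0.71,"dz":0,"fingers":-0.4},{"wx":0,"wy":0,"wz":0,"dx":-0.93,"dy":-0.71,"dz":0,"fingers":-0.4},{"wx":0,"wy":0,"wz":0,"dx":-0.93,"dy":-0.71,"dz":0,"fingers":-0.4}])

```text
clock: 54.15
eef_pos: [400.3, -48.5, 385.1]
eef_rot: [3.107, -0.002, 1.271]
wrist_force: [-0.5, -0.1, -0.0]
finger_gap: 65.8
finger_force: 0.0
```

Run:
```python
from lamp import *
s=read_state();print(s["clock"],s["eef_pos"],s["eef_rot"])
for _ in range(3):
    sd=camera("side");t=camera("top")
    x=fit([sd,t],(4.609,.34)); aim(x)
out=[]
for c,cr in((t,(90,130,550,350)),(sd,(190,100,500,500))):
    im=c["image"][:,:,::-1].copy()
    for ti,col in((.3385,(0,0,255)),):
        u,v,n=uvn(4.609,ti); h=np.array([617.5,337,240.])
        P=np.array([proj(c,h+u*a+v*b+n*g) for a in(28,250) for b in(-18,18) for g in(-7,7)]).astype(np.float32)
        cv2.polylines(im,[cv2.convexHull(P.reshape(-1,1,2)).astype(np.int32)],True,col,1)
        cv2.circle(im,tuple(proj(c,(592,90.5,18)).astype(int)),2,(0,255,0),-1)
    a,b,d,e=cr; im=im[b:e,a:d]; out.append(cv2.resize(im,(400,int(400*im.shape[0]/im.shape[1]))))
h=max(o.shape[0] for o in out); out=[cv2.copyMakeBorder(o,0,h-o.shape[0],0,0,0) for o in out]
cv2.imwrite("pics/end.png",np.hstack(out))
d=trace("lid",t)[0]["pixels"].astype(np.uint8);e=cv2.fitEllipse(cv2.convexHull(max(cv2.findContours(d,0,1)[0],key=len)));print("lid",e,atz(t,e[0],68))
```

```text
54.15 [400.34664599 -48.53886453 385.06276301] [ 3.10716060e+00 -2.25793725e-03  1.27100600e+00]
lamp fit [ 450.096 -145.419    1.511  -10.863] res 25.13
aim hits [  277.3 -3010.8    18. ] err [ -314.7 -3101.3]
lamp fit [6.17981e+02 3.38481e+02 4.59600e+00 3.58000e-01] res 0.52
aim hits [588.6  86.1  18. ] err [-3.4 -4.4]
lamp fit [6.19729e+02 3.40634e+02 4.59000e+00 3.53000e-01] res 0.7
aim hits [588.9  90.2  18. ] err [-3.1 -0.3]
lid ((475.6539611816406, 288.9242858886719), (82.15787506103516, 85.66806030273438), 134.43499755859375) [ 462.73835887 -349.43020185   68.        ]
```

View pics/end.png

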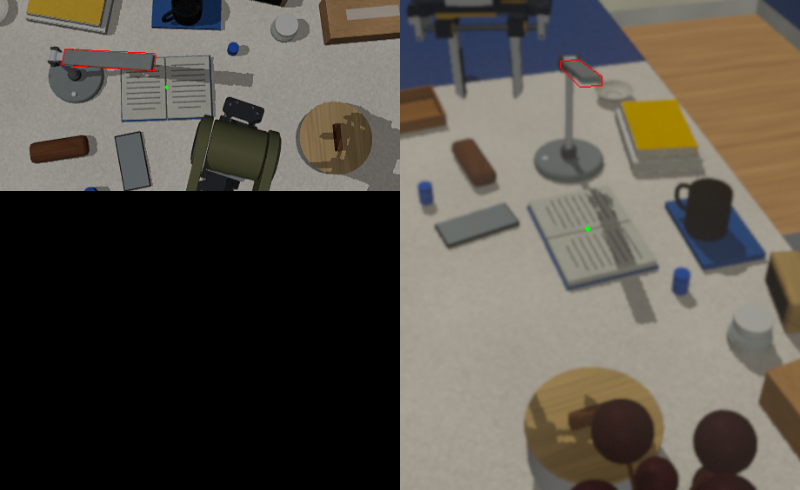

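The bar matches the target outline in both views, and the estimated hit point is within about 6 mm of the fold's middle. The lid looks the same as at the start: centre (475.7,288.9) now, (475.9,289.0) then. Mug, jar, case, phone and both blue pots look untouched, so I'm handing in.

```bash
python3 -c "
from cell import *
print(sign_off())"
```

```text
the job is handed in; nothing more can be done
None
```

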